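Mesh the cutting rotor on the bowl cutter's spindle and hold it home

TASK

Fit the cutting rotor (the one with two flat sickle blades, not the kneader with the round bars) in the bowl cutter: lift it by the loop on its head, keeping your fingers off the blades, lower it upright over the spindle in the bowl, turn it until the splines mesh and slide it down. Press it fully home against its sprung seal and finish while still gripping the loop and pressing it down, so that I can latch it. Leave everything else on the worktop where it is.

Things in the scene. Friction and masses are not known exactly. Their poses are not given: they have to be found in the camera images.
- rotor: The cutting rotor, loose, upright, 0.3 to 0.42 kg: black hub 44 mm across, 80 mm high, with a loop on its head and two blades. From below a bore 58 mm deep: 16 mm round, with four slots (along its own +x, -x, +y, -y) 9 mm wide reaching 16.5 mm from the axis, so it fits the spindle at every quarter turn. Origin: centre of the foot's underside; z up the hub, x along the loop's width.
- rotor_loop (a point): Grip point in the loop on the rotor's head, on its axis, 105 mm above the foot. The loop is a flat upright frame, 40 mm wide along the rotor's x, 10 mm thick along its y, from 80 to 120 mm above the foot, with an opening 22 mm wide under its 10 mm top bar. Pinch it across its 10 mm thickness. Axes as the rotor.
- rotor_blades: The rotor's two flat sickle blades, one piece with it; same origin and axes. They sweep out to 84 mm from the axis; the lower blade (towards +x) lies 4 to 8 mm, the upper one (towards -x) 28 to 40 mm above the foot. Sharp: not to be touched by the gripper.
- kneader: Bystander, loose: the kneading rotor, same hub and loop as the cutting rotor but two blunt round bars (12 mm thick, out to 82 mm from the axis) for blades. Origin: centre of the foot's underside. The two rotors may have swapped places.
- cutter: The bowl cutter, fixed, placed and turned anew each time. Plinth 236 mm square, 60 mm high; open steel bowl 192 mm across inside, rim 158 mm and inner floor 65 mm above the worktop, bar handles at +x and -x out to 133 mm; beside it towards its own -y the motor housing, 120 to 340 mm off the axis, 202 mm high. Origin: on the bowl's and spindle's axis, at worktop height; z up.
- spindle_nose (a point): Tip of the spindle, on its axis, 121 mm above the worktop (56 mm above the bowl's floor). The spindle is a 14 mm round core with a hemispherical nose and four ribs 7 mm wide reaching 15 mm from the axis. The ribs' rounded tops are 16 mm below the tip, so the hub slides 16 mm down the nose before the ribs must enter its slots.
- spindle (a joint): Angle of the spindle, rad, counter-clockwise from above, relative to the cutter. At 0 its four ribs point along the cutter's +x, -x, +y and -y. It turns stiffly (about 0.12 N m) and stays where it is left.
- seal (a joint): Compression (m) of the sprung black seal ring, 42 mm across, round the spindle's foot, on which the hub's foot bears. 0: free, its top 10 mm above the bowl's floor. It takes 5 N to start and 11 N to reach its stop at 0.006; the rotor's weight alone does not move it. Rotor home: its foot is 69 mm, the loop's top 189 mm above the worktop.
- spatula: Bystander, loose: steel spatula with a wooden handle, 320 mm long, 75 mm wide, lying flat. Origin: near its middle, on the underside; x towards the blade.
- spice: Bystander, loose: small amber jar 52 mm across, 85 mm high. Origin: centre of the underside.
Things that resemble listed ones, but are neither listed nor needed, are in the scene too. Leave any red look-alike of the rotor alone.

How it is judged (in metres and radians):
On the way, in this order (a step that is already met when the one before it is completed fails the run):
1. the cutting rotor is lifted clear of the worktop in the grip, upright (height (world z) of rotor above 0.05 m and angle between rotor's own z axis and vertical below 0.4 rad and contact force between the fingers and rotor above 2 N), for 0.2 s.
2. the rotor's splines have meshed: its hub has slid at least 8 mm down over the spindle's ribs (z of rotor in the frame of cutter below 0.097 m and horizontal distance between rotor and spindle_nose below 0.006 m and angle between rotor's own z axis and vertical below 0.1 rad), for 0.1 s.
At the end, for the whole second after the job is handed in: Rotor home on the spindle: within 4 mm of its axis, tilt under 0.07 rad, foot under 73 mm above the worktop, seal compressed over 4.5 mm, at rest, over 7 N on the cutter, over 3 N on the fingers. Kneader, spatula and jar within 40 mm of their starts (value of joint seal above 0.0045 m and z of rotor in the frame of cutter below 0.073 m and horizontal distance between rotor and spindle_nose below 0.004 m and angle between rotor's own z axis and vertical below 0.07 rad and contact force between rotor and cutter above 7 N and contact force between the fingers and rotor above 3 N and linear speed of rotor below 0.02 m/s and distance of each of kneader, spatula, spice from where it was at the start of the episode below 0.04 m); the arm keeps its last pose, push and grip.
It fails at once if the gripper touches the blades (contact force between the fingers and rotor_blades above 1 N).
It fails at once if a bystander is pushed about or knocked over (distance of any of kneader, spatula, spice from where it was at the start of the episode above 0.04 m or angle between any of kneader, spice's own z axis and vertical above 0.5 rad).
It also fails if it takes over 45 s, if anything falls off the work surface, if the arm or the gripper's body presses on something with over 40 N, if the wrist force passes 120 N, or if a joint passes its speed limit or range.

ROBOT

A 6-joint arm with a two-finger parallel gripper is mounted at the origin on the work surface. World frame = base frame: x ahead of the robot, y to its left, z up, the work surface at z = 0. Lengths are in mm, angles in rad, forces in N, time in s.
With the tool pointing down it reaches from about 350 to 975 mm from the base axis. Payload 7.1 kg.
Tool frame: the origin (TCP) lies at the very end of the fingers, on their centre line; the grasp point (between the pads) lies 19 mm behind it; z points along the fingers, x is the direction in which the jaws open and shut, and the axes are right-handed (so a half turn about z gives the same grasp; the last joint's range is limited). The gripper opens to 88 mm and grips with 3 to 60 N. Pads are 20 mm wide; open, the fingers measure 115 mm over their backs; the gripper's body (75 mm by 178 mm) begins 61 mm behind the grasp point.
Start: joints at [-1.317, 0.423, 1.63, -0, 1.089, -0.019], TCP at [168.412, -601.865, 192.375] pointing down, gripper open.
Joint ranges: [-3, 3], [-0.9, 2.11], [0.09, 2.58], [-1.31, 4.45], [0.11, 2.69], [-2.54, 2.54]. Speed limits (rad/s): [2.39, 2.39, 3.01, 3.14, 3.14, 3.14].

INTERFACE

Orientations are given as a rotation vector (axis times angle).
In Python, from workcell import * gives the robot as it stands.
- The arm moves only by the tool arm_command, never from a script. Its argument "increments" is a list of rows, each a list of 2 entries, a list of its own where there are three numbers: the shift along the tool's x, y, z in cm, then the turn about the tool's z in degrees. In form: [[[dx, dy, dz], turn], ...]. A call has 1 to 20 rows; each row shifts and turns the pose as measured when the row begins, along the tool's axes as they then stand; what a row does not reach is not made up. A row lasts 1/10 s, in which the tool goes at most 50 mm and 8.59 degrees, less where a joint would pass 70% of its speed; a pose out of reach is approached as far as the arm can. A call is refused whole if a number of a shift passes 5 or a number of a turn 8.59, either way. A call with a gripper value outside its range is refused whole. "gripper" is the opening, from 0 (shut) to 1 (fully open), set as the call begins (left out, the last holds). The fingers move at their own pace and stop on an object; the grip force is fixed at half the most. Time passes only in rows, so rows that do not move let the fingers close. It gives the time, the measured TCP pose, the force and the opening at its end, in the units of the state.
- get_obs(): the state, without advancing time (a new reading comes with each control period).
- get_image(name): name is "side" or "top" or "wrist"; returns the picture (420x560x3 uint8, red, green, blue); there is no depth.
- camera_params(name): a dict with "K" (3x3 intrinsics, pixels), "k1" (the pictures are not rectified: a ray, as slopes to the right and down, at radius r is drawn at 1 + k1 r^2 times it, then the intrinsics apply), "rvec" (rotation vector, rad) and "tvec" (3), from world to camera coordinates, as OpenCV has them; the wrist camera has in their place "T_tool_cam" (4x4, takes a point from camera to tool coordinates, whose origin is the TCP and whose axes are the tool frame's). Camera axes: x right, y down, z forward; pixel columns grow to the right and rows downward; lengths in mm; the calibration is good to about 2 mm. A picture is of the moment at which its call begins: read the wrist's pose just before it. camera_params takes no time and is no camera call.
- close_job(): hands the job in, once; it reports no verdict.
The state is a dict: "t": time; "qpos": joint angles; "qvel": joint speeds; "joint_torque": joint torques, N m; "ee_pos": TCP position; "orientation": TCP orientation; "ft_force": force on the tool from outside, world axes, zero at the start; "moment": the same for the moment, N m; "width": finger opening in mm.
Only numpy, scipy, OpenCV 4.12 (cv2) and the standard library are available. Lean on these libraries where they do the work, as an engineer would, in place of code of your own. Each camera call takes 0.05 s, during which the arm holds its last target.

## Working session

There is one attempt and no reset: what is moved stays moved. The work goes in short steps, Python scripts to look and compute and a tool call to move; the robot and the scene stay as the last step left them, time stands still between calls to the robot, and variables do not carry over. Pictures are saved under pics/ and viewed, and the job is handed in when it is done.

Besides the shell and the picture viewer there is one more tool, called after "Emit:" as a command line: name --argument value ..., lists and objects as JSON in quotes. arm_command: Moves the arm, as the interface text tells. Its arguments: {"type":"object","properties":{"increments":{"type":"array","items":{"type":"array"}},"gripper":{"type":"number"}},"required":["increments"]}

```bash
ls; mkdir -p pics; python3 - <<'E'
from workcell import *
import cv2
o=get_obs(); print(o['t'],o['ee_pos'],o['orientation'],o['width'],o['ft_force'])
for n in ("top","side","wrist"):
    cv2.imwrite(f"pics/{n}0.png",get_image(n)[:,:,::-1]); print(n,camera_params(n))
E
```

```text
pics
0.0 [ 168.28060036 -601.3088698   191.61197618] [-2.50215228e+00  1.89813912e+00  1.83823026e-03] 87.48270098631642 [ 0.14522361  0.41068555 -0.40742026]
top {'K': array([[408.85719938,   0.        , 282.65934987],
       [  0.        , 408.85719938, 209.42677988],
       [  0.        ,   0.        ,   1.        ]]), 'k1': -0.10393693144982422, 'rvec': array([ 2.16445228, -2.16706545,  0.13226343]), 'tvec': array([113.6215816 , 489.14702731, 962.7755512 ])}
side {'K': array([[475.10530523,   0.        , 279.95937753],
       [  0.        , 475.10530523, 202.58633789],
       [  0.        ,   0.        ,   1.        ]]), 'k1': -0.09054478032114331, 'rvec': array([ 2.02095312,  0.9915002 , -0.52762463]), 'tvec': array([-406.73520381, -105.66701987, 1335.17983789])}
wrist {'K': array([[324.91133588,   0.        , 280.30410519],
       [  0.        , 324.91133588, 211.36360721],
       [  0.        ,   0.        ,   1.        ]]), 'k1': -0.02998051647844161, 'T_tool_cam': array([[ 9.99998710e-01,  1.51574237e-03,  5.31089328e-04,
         5.40234991e-01],
       [-1.60451484e-03,  9.57467637e-01,  2.88536220e-01,
        -7.88945404e+01],
       [-7.11542698e-05, -2.88536700e-01,  9.57468834e-01,
        -1.92567614e+02],
       [ 0.00000000e+00,  0.00000000e+00,  0.00000000e+00,
         1.00000000e+00]])}
```

View pics/top0.png

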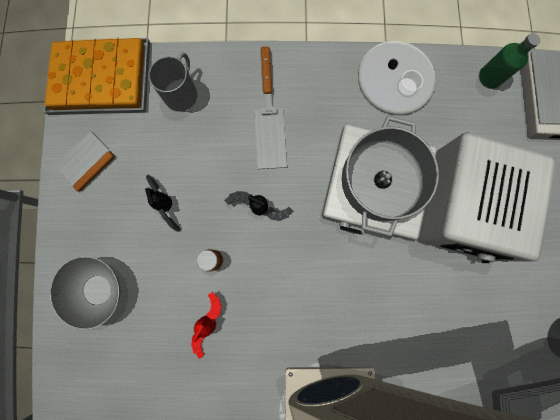

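View pics/side0.png

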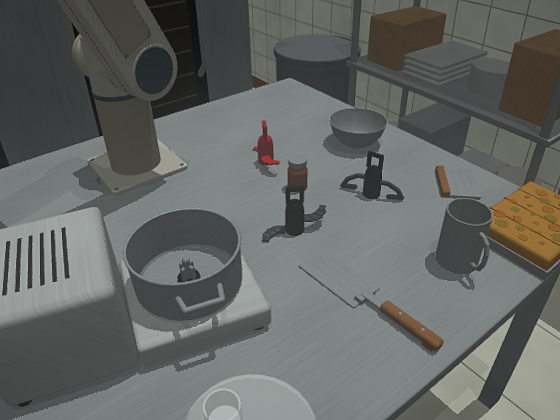

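View pics/wrist0.png

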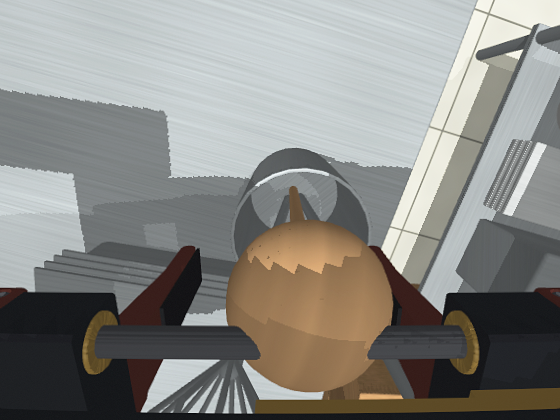

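The top view shows the cutting rotor at about (259,205) with flat blades, the kneader at (160,200) with round bars, and the cutter's spindle at (383,180). The red decoy is at (205,328). The wrist view shows a utensil pot with a spoon head right under the gripper. I'll go up first.

```bash
cat > h.py <<'E'
import numpy as np, cv2
from workcell import *
from scipy.spatial.transform import Rotation as R
def cam(n,o=None):
    c=camera_params(n)
    if n=='wrist':
        T=np.eye(4);T[:3,:3]=R.from_rotvec(o['orientation']).as_matrix();T[:3,3]=o['ee_pos']
        M=np.linalg.inv(T@np.array(c['T_tool_cam'])); return c['K'],c['k1'],M[:3,:3],M[:3,3]
    return c['K'],c['k1'],R.from_rotvec(c['rvec']).as_matrix(),np.array(c['tvec'])
def dist(k1): return np.array([k1,0,0,0,0.])
def ray(c,uv):
    K,k1,Rm,t=c
    p=cv2.undistortPoints(np.array([[uv]],float),K,dist(k1))[0,0]
    return -Rm.T@t, Rm.T@np.array([p[0],p[1],1.])
def onz(c,uv,z):
    o,d=ray(c,uv); return o+d*(z-o[2])/d[2]
def tri(c1,u1,c2,u2):
    o1,d1=ray(c1,u1);o2,d2=ray(c2,u2)
    A=np.stack([d1,-d2],1);s=np.linalg.lstsq(A,o2-o1,rcond=None)[0]
    a=o1+s[0]*d1;b=o2+s[1]*d2; return (a+b)/2,np.linalg.norm(a-b)
def proj(c,P):
    K,k1,Rm,t=c
    return cv2.projectPoints(np.atleast_2d(P).astype(float),cv2.Rodrigues(Rm)[0],t,K,dist(k1))[0][:,0]
def crop(img,x0,y0,x1,y1,f,name):
    cv2.imwrite(name,cv2.resize(img[y0:y1,x0:x1],None,fx=f,fy=f,interpolation=cv2.INTER_CUBIC))
E
python3 - <<'E'
from h import *
t=cv2.imread('pics/top0.png');s=cv2.imread('pics/side0.png')
crop(t,215,165,305,245,8,'pics/ta.png');crop(t,325,110,455,250,4,'pics/tb.png');crop(s,250,140,350,260,5,'pics/sa.png');crop(s,120,200,280,370,3.5,'pics/sb.png')
E
```

Emit:
arm_command --increments '[[[0,0,-5],0],[[0,0,-5],0],[[0,0,-5],0]]'

```text
t: 0.45
ee_pos: [167.0, -596.6, 335.7]
orientation: [-2.492, 1.891, 0.026]
ft_force: [0.6, -0.3, -0.1]
width: 87.8
```

View pics/ta.png

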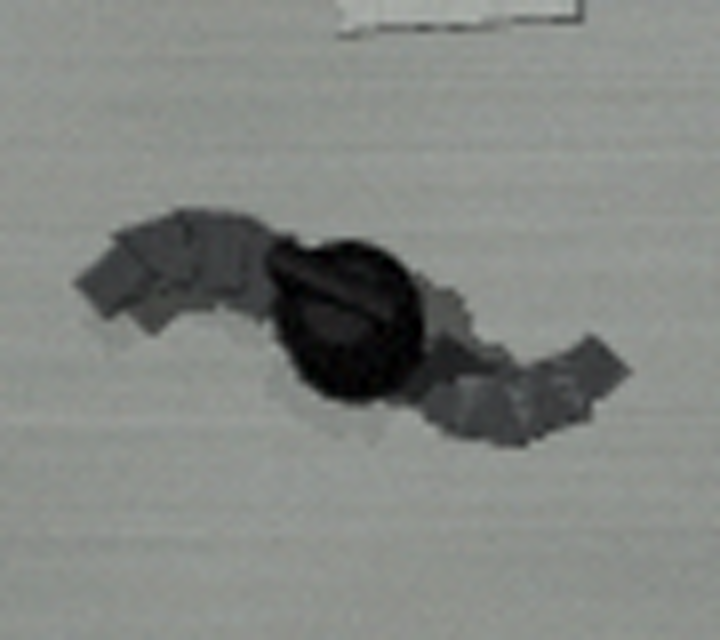

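View pics/sa.png

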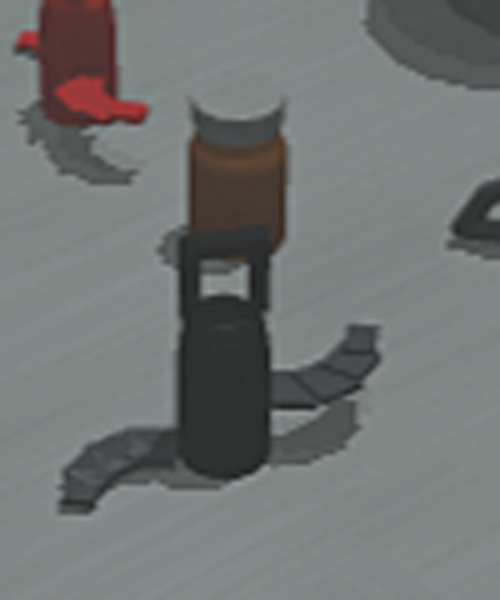

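View pics/tb.png

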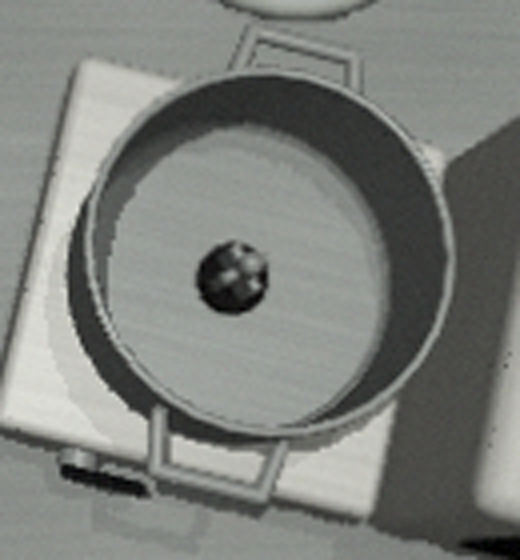

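View pics/sb.png

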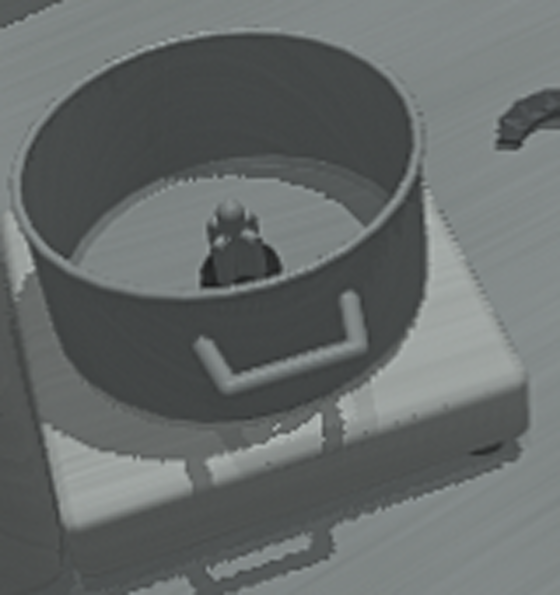

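```bash
python3 - <<'E'
from h import *
T=cam('top');S=cam('side')
g=lambda u,v,x0,y0,f:((u+.5)/f-.5+x0,(v+.5)/f-.5+y0)
a=g(335,283,215,165,8);b=g(225,236,250,140,5)
print('loop',tri(T,a,S,b),onz(T,a,120),onz(S,b,118))
e1=onz(T,g(282,252,215,165,8),120);e2=onz(T,g(397,313,215,165,8),120);print(e1,e2,np.linalg.norm(e1-e2),np.degrees(np.arctan2(*(e2-e1)[1::-1])))
s1=onz(S,g(180,238,250,140,5),118);s2=onz(S,g(270,232,250,140,5),118);print(s1,s2,np.linalg.norm(s1-s2),np.degrees(np.arctan2(*(s2-s1)[1::-1])))
print('tips -x(36) +x(6)',onz(T,g(85,290,215,165,8),36),onz(T,g(615,365,215,165,8),6))
a=g(238,272,325,110,4);b=g(231,205,120,200,3.5)
print('nose',tri(T,a,S,b),onz(T,a,121),onz(S,b,120))
# rim circle: bowl outer edges
for p in [(88,250),(455,255),(270,72),(270,436)]: print(onz(T,g(*p,325,110,4),158))
# handle-corners
for p in [(250,28),(355,52),(160,470),(265,497)]: print('h',onz(T,g(*p,325,110,4),140))
o=get_obs();print(o['ee_pos'],R.from_rotvec(o['orientation']).as_matrix())
print('jar',onz(T,(209,260),85))
E
```

```text
loop (array([500.45891451, 172.12506678, 117.54732471]), np.float64(1.4055077631369342)) [499.71844448 171.40011456 120.        ] [501.2680776  172.36765842 118.        ]
[508.35335686 186.06093184 120.        ] [491.38151    154.30731561 120.        ] 36.0046626107071 -118.12385673651465
[490.36163246 156.30702862 118.        ] [511.00132355 189.4353703  118.        ] 39.031831501308005 58.07617900760741
tips -x(36) +x(6) [509.33455613 251.59411942  36.        ] [489.86665584  91.14005458   6.        ]
nose (array([ 550.95344599, -117.07779859,  111.25612563]), np.float64(3.5042674405427157)) [ 549.82597513 -112.93396426  121.        ] [ 559.10403641 -122.09459409  120.        ]
[554.28305233 -22.62208232 158.        ]
[ 552.57835144 -223.28192829  158.        ]
[ 653.76101205 -125.16135317  158.        ]
[ 454.49329301 -117.64269677  158.        ]
h [ 685.07209531 -120.10390217  140.        ]
h [ 671.95374361 -179.44043054  140.        ]
h [437.94230415 -62.12293273 140.        ]
h [ 423.20179038 -118.92976356  140.        ]
[ 167.01311821 -596.63447765  335.71869217] [[ 2.69335749e-01 -9.63031043e-01 -5.42804116e-03]
 [-9.62808204e-01 -2.69390207e-01  2.07190193e-02]
 [-2.14153199e-02 -3.54210026e-04 -9.99770603e-01]]
jar [367.88703275 279.93378753  85.        ]
```

Emit:
arm_command --increments '[[[-2.4,-3.4,0],0],[[-2.4,-3.4,0],0],[[-2.4,-3.4,0],0],[[-2.4,-3.4,0],0],[[-2.4,-3.4,0],0],[[-2.4,-3.4,0],0],[[-2.4,-3.4,0],0],[[-2.4,-3.4,0],0],[[-2.4,-3.4,0],0],[[-2.4,-3.4,0],0],[[-2.4,-3.4,0],0],[[-2.4,-3.4,0],0],[[-2.4,-3.4,0],0],[[-2.4,-3.4,0],0],[[-2.4,-3.4,0],0],[[0,0,0],0],[[0,0,0],0]]'

```text
t: 2.15
ee_pos: [575.2, -96.9, 345.1]
orientation: [-2.497, 1.9, 0.011]
ft_force: [-0.2, -0.1, -0.2]
width: 87.6
```

```bash
python3 - <<'E'
from h import *
o=get_obs();print(o['ee_pos'],o['qpos'],R.from_rotvec(o['orientation']).as_matrix())
cv2.imwrite('pics/w1.png',get_image('wrist')[:,:,::-1])
E
```

```text
[575.23758565 -96.94418334 345.07077663] [-0.19084921  0.2263466   1.55281784  0.00611093  1.36704138  1.10880447] [[ 0.26661508 -0.96379713 -0.00339046]
 [-0.96377461 -0.2666326   0.00675018]
 [-0.00740982  0.00146794 -0.99997147]]
```

View pics/w1.png

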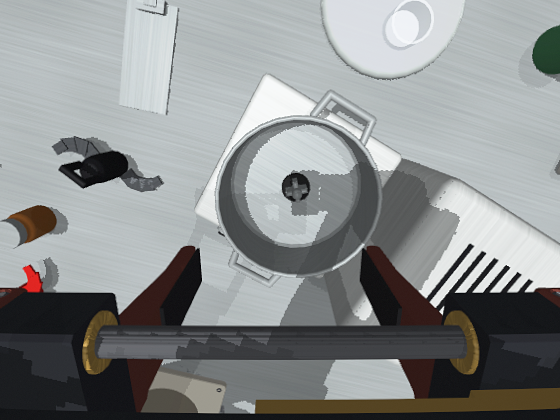

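The wrist view shows the bowl, with the spindle's cross at about (296,187). The arm's tilt is fine.

```bash
python3 - <<'E'
from h import *
t=cv2.imread('pics/w1.png')
crop(t,272,162,322,212,14,'pics/w1a.png')
E
```

```text
(no output)
```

View pics/w1a.png

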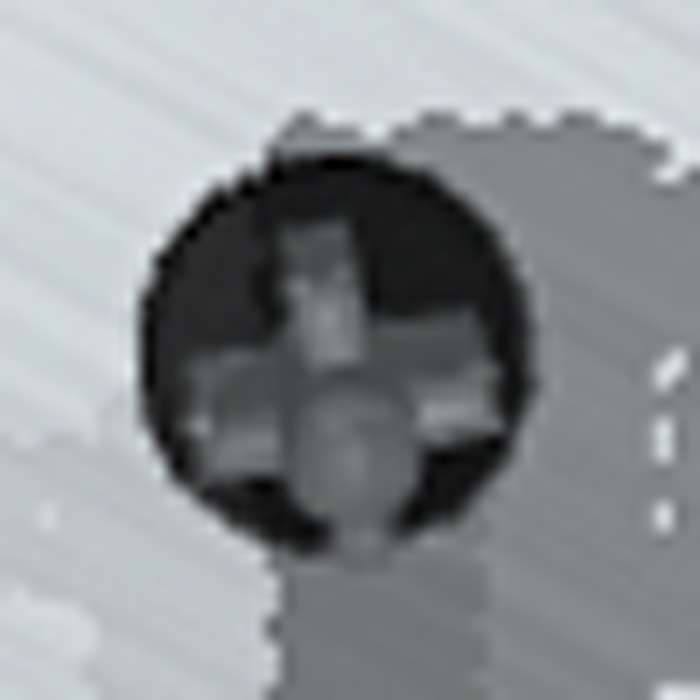

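```bash
cat > fit.py <<'E'
from h import *
from scipy.optimize import least_squares
o=dict(ee_pos=np.array([575.23758565,-96.94418334,345.07077663]),orientation=R.from_matrix(np.array([[ 0.26661508,-0.96379713,-0.00339046],[-0.96377461,-0.2666326,0.00675018],[-0.00740982,0.00146794,-0.99997147]])).as_rotvec())
W=cam('wrist',o)
g=lambda u,v,x0=272,y0=162,f=14:((u+.5)/f-.5+x0,(v+.5)/f-.5+y0)
print('seal',onz(W,g(337,355),75), np.linalg.norm(onz(W,g(138,355),75)-onz(W,g(535,355),75)))
print('nose c',onz(W,g(350,445),114))
L=onz(W,g(200,420),103);Rr=onz(W,g(490,375),103);U=onz(W,g(315,225),105)
print(L,Rr,(L+Rr)/2,np.linalg.norm(L-Rr),np.degrees(np.arctan2(*(Rr-L)[1::-1])))
C=(L+Rr)/2;print(U,np.linalg.norm(U-C),np.degrees(np.arctan2(*(U-C)[1::-1])))
# overlay
im=cv2.imread('pics/w1a.png')
def draw(cx,cy,a,name):
    I=im.copy()
    def pl(P,col):
        p=proj(W,P); p=((p-[272,162]+.5)*14-.5).astype(np.int32); cv2.polylines(I,[p],True,col,1)
    th=np.linspace(0,2*np.pi,60)
    pl(np.c_[cx+21*np.cos(th),cy+21*np.sin(th),75+0*th],(0,255,0))
    pl(np.c_[cx+7*np.cos(th),cy+7*np.sin(th),114+0*th],(0,255,255))
    for k in range(4):
        r=np.radians(a)+k*np.pi/2;d=np.array([np.cos(r),np.sin(r)]);n=np.array([-d[1],d[0]])
        pl(np.array([[*(np.array([cx,cy])+d*u+n*v),102] for u,v in ((7,-3.5),(15,-3.5),(15,3.5),(7,3.5))]),(0,0,255))
    cv2.imwrite(name,I)
import sys
draw(*map(float,sys.argv[1:4]),'pics/'+sys.argv[4])
E
python3 fit.py 554 -121 -13 f1.png
```

```text
seal [ 558.00476568 -123.48933489   75.        ] 41.228136274365205
nose c [ 557.82919216 -123.30110446  114.        ]
[ 553.82957668 -109.62404765  103.        ] [ 565.81860405 -135.66935306  103.        ] [ 559.82409036 -122.64670035  103.        ] 28.672194041281625 -65.28270698028523
[ 575.81732898 -114.88383118  105.        ] 17.88982446106497 25.891214765054606
```

```bash
python3 fit.py 558 -123.4 25 f2.png >/dev/null
```

```text
(no output)
```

View pics/f2.png

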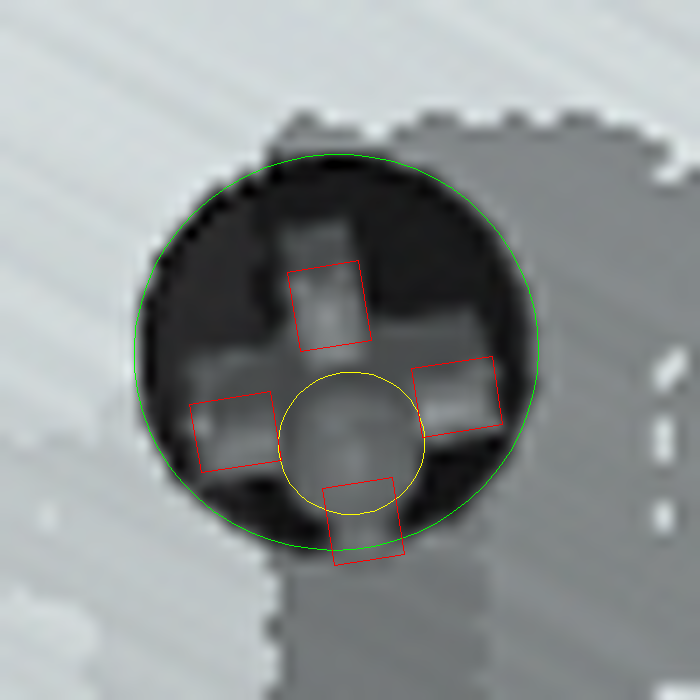

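The overlay matches: spindle axis near (558,-123), ribs at about 25° mod 90. Next I'll go above the rotor.

Emit:
arm_command --increments '[[[-4,0,0],0],[[-4,0,0],0],[[-4,0,0],0],[[-4,0,0],0],[[-4,0,0],0],[[-4,0,0],0],[[-4,0,0],0],[[0,0,0],-8],[[0,0,0],-8],[[0,0,0],-8],[[0,0,0],-8],[[0,0,0],-8],[[0,0,0],-4],[[0,0,0],0],[[0,0,0],0]]'

```text
t: 3.7
ee_pos: [493.9, 161.6, 347.5]
orientation: [-3.027, 0.828, 0.007]
ft_force: [1.1, -0.2, -0.4]
width: 88.0
```

```bash
python3 - <<'E'
from h import *
o=get_obs();M=R.from_rotvec(o['orientation']).as_matrix();print(o['ee_pos'],o['qpos'],M)
np.savez('w2.npz',ee_pos=o['ee_pos'],orientation=o['orientation'])
im=get_image('wrist')[:,:,::-1];cv2.imwrite('pics/w2.png',im)
p=proj(cam('wrist',o),[[500.5,172,115]])[0];print(p)
E
```

```text
[493.88228424 161.57245666 347.51761912] [0.29009074 0.11559382 1.68142007 0.00498435 1.34648177 0.82266797] [[ 0.8609277  -0.5087172  -0.00321088]
 [-0.50870415 -0.86093157  0.00411287]
 [-0.00485664 -0.00190749 -0.99998639]]
[281.38092556 166.62366628]
```

View pics/w2.png

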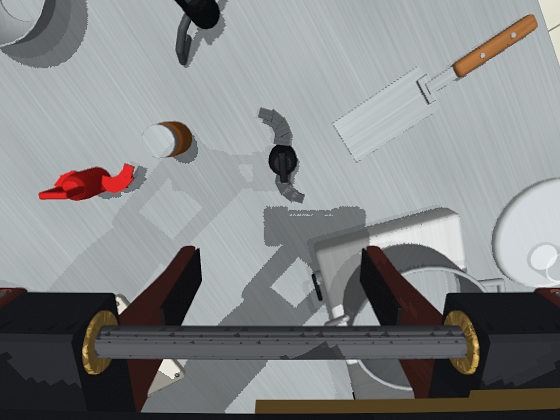

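```bash
python3 - <<'E'
from h import *
t=cv2.imread('pics/w2.png')
crop(t,255,135,310,190,12,'pics/w2a.png')
E
```

```text
(no output)
```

View pics/w2a.png

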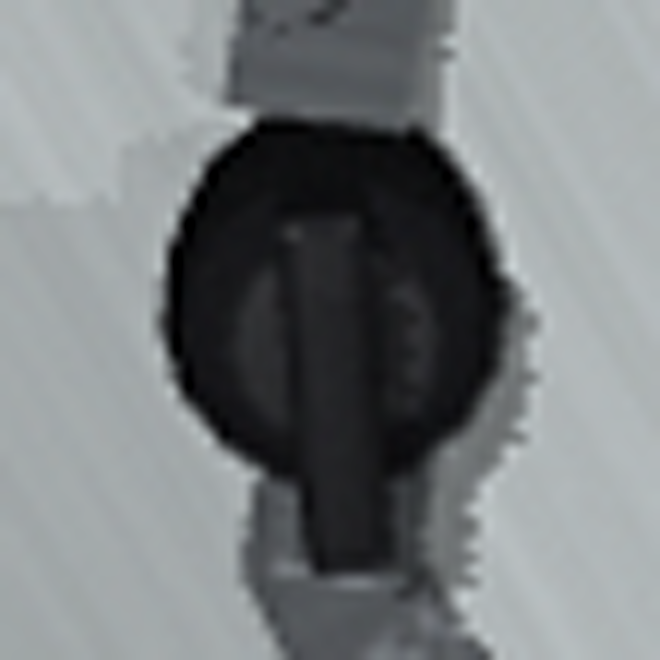

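```bash
python3 - <<'E'
from h import *
d=np.load('w2.npz');W=cam('wrist',d)
g=lambda u,v,x0=255,y0=135,f=12:((u+.5)/f-.5+x0,(v+.5)/f-.5+y0)
a=onz(W,g(326,238),120);b=onz(W,g(353,570),120)
print(a,b,(a+b)/2,np.linalg.norm(a-b),np.degrees(np.arctan2(*(a-b)[1::-1])))
M=R.from_rotvec(d['orientation']).as_matrix()
print('tool x ang',np.degrees(np.arctan2(M[1,0],M[0,0])))
c=(a+b)/2; c[2]=88
print('tool delta',M.T@(c-d['ee_pos']))
E
```

```text
[509.25958055 186.05835911 120.        ] [493.52098017 153.40811887 120.        ] [501.39028036 169.73323899 120.        ] 36.24557531116196 64.2642464439335
tool x ang -30.57795188129818
tool delta [  3.57280053 -10.35029442 259.52354326]
```

Emit:
arm_command --increments '[[[0.4,-1.0,3],-4],[[0,0,4],0],[[0,0,4],0],[[0,0,4],0],[[0,0,2],0],[[0,0,0],0],[[0,0,0],0]]'

```text
t: 4.45
ee_pos: [505.0, 167.2, 175.0]
orientation: [-3.047, 0.737, -0.003]
ft_force: [-0.3, 0.4, 0.7]
width: 87.6
```

```bash
python3 - <<'E'
from h import *
o=get_obs();M=R.from_rotvec(o['orientation']).as_matrix();print(o['ee_pos'],M,np.degrees(np.arctan2(M[1,0],M[0,0])))
np.savez('w3.npz',ee_pos=o['ee_pos'],orientation=o['orientation'])
im=get_image('wrist')[:,:,::-1];cv2.imwrite('pics/w3.png',im)
E
```

```text
[504.95383166 167.23700098 174.95200288] [[ 8.89432716e-01 -4.57053872e-01  3.34686866e-03]
 [-4.57065979e-01 -8.89414455e-01  5.71115559e-03]
 [ 3.66447595e-04 -6.60942843e-03 -9.99978090e-01]] -27.19794391457003
```

View pics/w3.png

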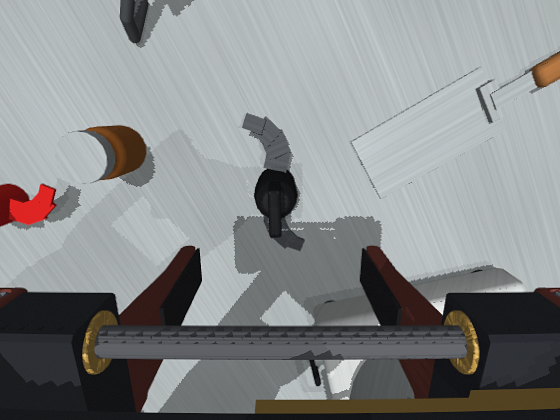

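```bash
python3 - <<'E'
from h import *
t=cv2.imread('pics/w3.png')
crop(t,250,165,305,245,9,'pics/w3a.png')
d=np.load('w3.npz');W=cam('wrist',d);print(proj(W,[[501,170,120]]))
E
```

```text
[[274.06180605 215.8481426 ]]
```

View pics/w3a.png

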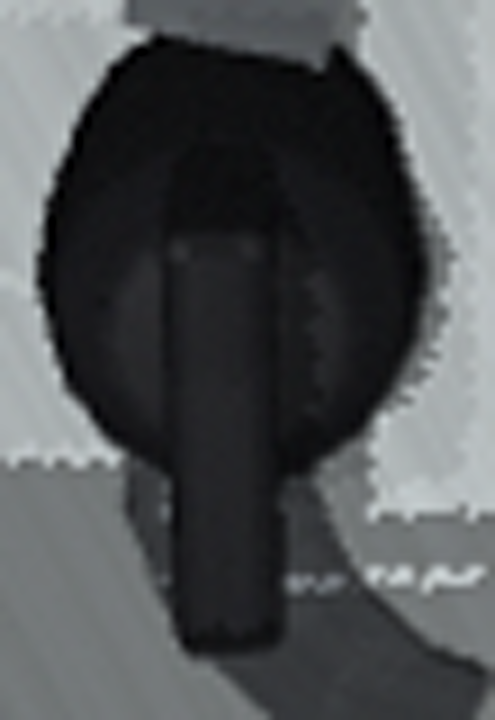

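```bash
python3 - <<'E'
from h import *
d=np.load('w3.npz');W=cam('wrist',d)
g=lambda u,v,x0=250,y0=165,f=9:((u+.5)/f-.5+x0,(v+.5)/f-.5+y0)
a=onz(W,g(217,235),120);b=onz(W,g(232,645),120)
print(a,b,(a+b)/2,np.linalg.norm(a-b),np.degrees(np.arctan2(*(a-b)[1::-1])))
M=R.from_rotvec(d['orientation']).as_matrix()
c=(a+b)/2; c[2]=88
print('tool delta',M.T@(c-d['ee_pos']))
E
```

```text
[510.20379144 188.41512705 120.        ] [493.92717288 154.11826463 120.        ] [502.06548216 171.26669584 120.        ] 37.96318063411068 64.61190080912768
tool delta [-4.44269232 -1.6892345  86.96344508]
```

Emit:
arm_command --increments '[[[-0.4,-0.2,2],-2],[[0,0,3],0],[[0,0,2.5],0],[[0,0,1],0],[[0,0,0],0],[[0,0,0],0]]'

```text
t: 5.1
ee_pos: [511.9, 173.9, 98.6]
orientation: [-3.049, 0.683, -0.03]
ft_force: [-0.8, -0.2, 0.0]
width: 87.9
```

```bash
python3 - <<'E'
from h import *
o=get_obs();M=R.from_rotvec(o['orientation']).as_matrix();print(o['ee_pos'],M,np.degrees(np.arctan2(M[1,0],M[0,0])))
print(M.T@(np.array([502,171,88])-o['ee_pos']))
s=get_image('side')[:,:,::-1];crop(s,220,90,380,250,4,'pics/s3.png')
E
```

```text
[511.88259649 173.92698776  98.59960951] [[ 0.90416738 -0.42658172  0.02256974]
 [-0.42689979 -0.90422348  0.0116819 ]
 [ 0.0154248  -0.02019741 -0.99967702]] -25.274191435053876
[-7.84948777  7.07647064 10.33894567]
```

View pics/s3.png

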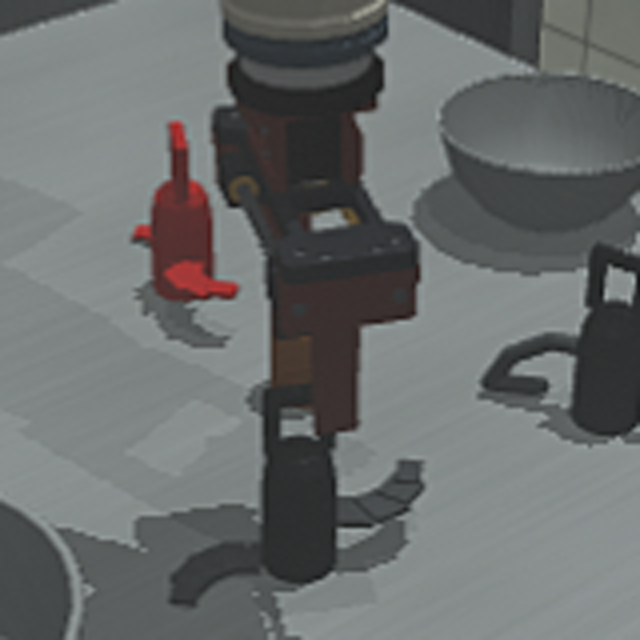

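Emit:
arm_command --increments '[[[0,0,0],0],[[0,0,0],0]]'

```text
t: 5.35
ee_pos: [513.5, 174.4, 101.1]
orientation: [-3.047, 0.683, -0.036]
ft_force: [0.9, -0.4, -0.6]
width: 87.7
```

```bash
cat > st.py <<'E'
from h import *
import sys
o=get_obs();M=R.from_rotvec(o['orientation']).as_matrix();print(o['t'],o['ee_pos'],'z',M[:,2],'xang',np.degrees(np.arctan2(M[1,0],M[0,0])),'f',o['ft_force'],'w',o['width'],'q',o['qpos'],'qv',np.abs(o['qvel']).max())
if len(sys.argv)>3: print('delta cm',M.T@(np.array(list(map(float,sys.argv[1:4])))-o['ee_pos'])/10)
E
python3 st.py 502 171 88
```

```text
5.35 [513.49823311 174.41319016 101.06838843] z [ 0.02657384  0.01294924 -0.99956298] xang -25.283048084672632 f [ 0.89595751 -0.44743819 -0.57322704] w 87.67056311509215 q [0.30270276 0.41835031 1.89862096 0.00621559 0.79540077 0.73947578] qv 0.013166285515043764
delta cm [-0.91793353  0.82923642  1.27129268]
```

Emit:
arm_command --increments '[[[0,0,0],0],[[0,0,0],0],[[0,0,0],0]]'

```text
t: 5.65
ee_pos: [514.3, 174.7, 102.4]
orientation: [-3.046, 0.683, -0.039]
ft_force: [0.7, 0.2, -0.1]
width: 87.8
```

```bash
python3 st.py 502 171 88
```

```text
5.65 [514.26224705 174.65140485 102.39883179] z [ 0.02872902  0.01360273 -0.99949468] xang -25.287376217866093 f [ 0.67460365  0.24580022 -0.12161395] w 87.78361323570172 q [0.302714   0.4163318  1.89785473 0.00618571 0.7959323  0.73955601] qv 0.00508008683564515
delta cm [-0.98160188  0.88858631  1.39896043]
```

Emit:
arm_command --increments '[[[-0.35,0.3,0],0],[[-0.35,0.3,0],0],[[-0.3,0.3,0],0],[[0,0,0],0],[[0,0,0],0],[[0,0,0],0]]'

```text
t: 6.25
ee_pos: [499.5, 170.2, 101.7]
orientation: [-3.047, 0.683, -0.038]
ft_force: [-0.3, -0.4, -0.5]
width: 87.7
```

```bash
python3 st.py 502 171 88
```

```text
6.25 [499.48330962 170.23498784 101.6931892 ] z [ 0.02771342  0.01329801 -0.99952745] xang -25.283707644812452 f [-0.26916842 -0.40066105 -0.46827281] w 87.70491231813492 q [0.30307389 0.3987076  1.93082523 0.00627547 0.78164547 0.7397397 ] qv 0.004086667373926857
delta cm [ 0.16830622 -0.14385377  1.37666378]
```

Emit:
arm_command --increments '[[[0,0,-5],0],[[0,0,-5],0],[[0,0,0],0],[[0,0,0],0],[[0,0,0],0],[[0,0,0],0]]'

```text
t: 6.85
ee_pos: [495.5, 168.5, 201.4]
orientation: [-3.05, 0.684, -0.03]
ft_force: [-0.2, 0.1, 0.2]
width: 87.7
```

```bash
python3 st.py 502 171 88
```

```text
6.85 [495.54755904 168.51516448 201.40102418] z [ 0.02194142  0.01148946 -0.99969324] xang -25.284228028087657 f [-0.15210234  0.12122525  0.18096288] w 87.72686464913987 q [0.3021697  0.25062308 1.86254218 0.00526199 1.00406452 0.74054418] qv 0.01068415564016676
delta cm [ 0.30788147 -0.27597281 11.3536362 ]
```

Emit:
arm_command --increments '[[[0.1,-0.1,1],0],[[0.1,-0.1,1],0],[[0.1,-0.1,1],0],[[0,0,1],0],[[0,0,1],0],[[0,0,1],0],[[0,0,1],0],[[0,0,1],0],[[0,0,1],0],[[0,0,0],0],[[0,0,0],0],[[0,0,0],0]]'

```text
t: 8.05
ee_pos: [498.6, 170.1, 98.2]
orientation: [-3.054, 0.685, -0.017]
ft_force: [0.4, -0.4, -0.9]
width: 87.3
```

```bash
python3 st.py 502 171 88
```

```text
8.05 [498.56450095 170.06102434  98.22802208] z [ 0.01291811  0.00863008 -0.99987931] xang -25.28282110045143 f [ 0.43112463 -0.43367813 -0.91836634] w 87.30645257952959 q [0.30330704 0.40951563 1.92321416 0.00613881 0.79396552 0.74025141] qv 0.004938879459991558
delta cm [ 0.26235249 -0.21795557  1.02792713]
```

Emit:
arm_command --increments '[[[0.2,-0.2,0.5],0],[[0,0,0.5],0],[[0,0,0],0],[[0,0,0],0]]'

```text
t: 8.45
ee_pos: [502.7, 171.6, 88.7]
orientation: [-3.053, 0.685, -0.021]
ft_force: [-0.4, -0.8, -0.4]
width: 88.1
```

```bash
python3 st.py 502 171 88
python3 - <<'E'
from h import *
w=get_image('wrist')[:,:,::-1];cv2.imwrite('pics/w4.png',w)
E
```

```text
8.45 [502.74481528 171.56259064  88.71137313] z [ 0.01569491  0.00949324 -0.99983176] xang -25.279725561765417 f [-0.41124422 -0.83851925 -0.3867675 ] w 88.07913485952554 q [0.30366203 0.42925556 1.92050452 0.00624574 0.77402574 0.7403715 ] qv 0.005552850899281764
delta cm [-0.04404299  0.08374878  0.06942228]
```

View pics/w4.png

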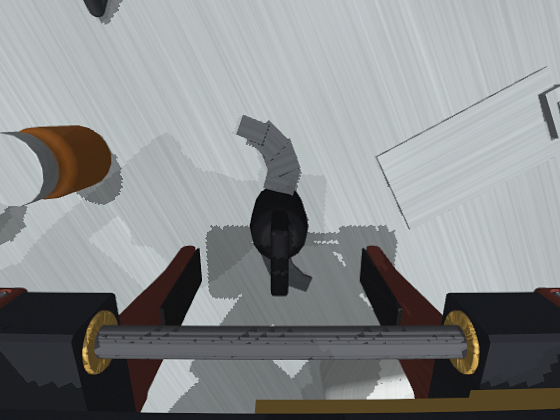

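The loop is centred between the fingers at x≈280, parallel to the pads. Closing now.

Emit:
arm_command --increments '[[[0,0,0],0],[[0,0,0],0],[[0,0,0],0],[[0,0,0],0],[[0,0,0],0],[[0,0,0],0],[[0,0,0],0],[[0,0,0],0]]' --gripper 0

```text
t: 9.3
ee_pos: [502.8, 171.6, 89.1]
orientation: [-3.053, 0.684, -0.021]
ft_force: [-0.2, 0.7, -0.2]
width: 27.6
```

```bash
python3 st.py 502 171 88
```

```text
9.3 [502.80214018 171.61206314  89.14659003] z [ 0.01620325  0.00969    -0.99982176] xang -25.279890291030956 f [-0.21141545  0.68347352 -0.20967713] w 27.618125348918998 q [0.30369616 0.42840979 1.92054631 0.00629431 0.77428571 0.74037147] qv 0.001203050956024852
delta cm [-0.04759759  0.09137863  0.11274575]
```

Still closing.

Emit:
arm_command --increments '[[[0,0,0],0],[[0,0,0],0],[[0,0,0],0],[[0,0,0],0],[[0,0,0],0]]'

```text
t: 9.8
ee_pos: [502.5, 171.6, 89.1]
orientation: [-3.053, 0.685, -0.021]
ft_force: [-0.6, -0.6, 0.4]
width: 8.0
```

```bash
python3 st.py 502 171 88
```

```text
9.8 [502.50200924 171.64610731  89.09780182] z [ 0.01561734  0.00969807 -0.99983101] xang -25.284769101214508 f [-0.59635218 -0.57853529  0.36645049] w 8.04186198049849 q [0.3038106  0.42838144 1.92075436 0.00655049 0.77466307 0.74039543] qv 0.0009537094733039837
delta cm [-0.01888984  0.08154506  0.10835103]
```

Emit:
arm_command --increments '[[[0,0,-1],0],[[0,0,-2],0],[[0,0,-2],0],[[0,0,-2],0],[[0,0,-2],0],[[0,0,-2],0],[[0,0,-2],0],[[0,0,-2],0],[[0,0,-2],0],[[0,0,-2],0],[[0,0,-2],0],[[0,0,-1],0],[[0,0,0],0],[[0,0,0],0]]'

```text
t: 11.2
ee_pos: [498.3, 168.6, 326.4]
orientation: [-3.051, 0.684, -0.03]
ft_force: [0.1, 0.1, -0.7]
width: 0.3
```

```bash
python3 st.py 558 -123.4 300
python3 - <<'E'
from h import *
w=get_image('wrist')[:,:,::-1];cv2.imwrite('pics/w5.png',w)
s=get_image('side')[:,:,::-1];cv2.imwrite('pics/s5.png',s)
E
```

```text
11.2 [498.33070827 168.61512686 326.4216403 ] z [ 0.0218048   0.01047555 -0.99970736] xang -25.286867538713555 f [ 0.08633585  0.13055643 -0.66953837] w 0.30677317950144606 q [0.30136325 0.12718468 1.71507929 0.00369118 1.27539664 0.74152681] qv 0.00678348870849197
delta cm [17.82627343 23.90519664  2.46559663]
```

View pics/s5.png

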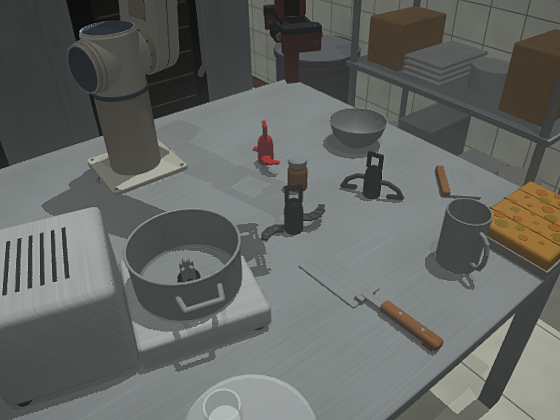

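View pics/w5.png

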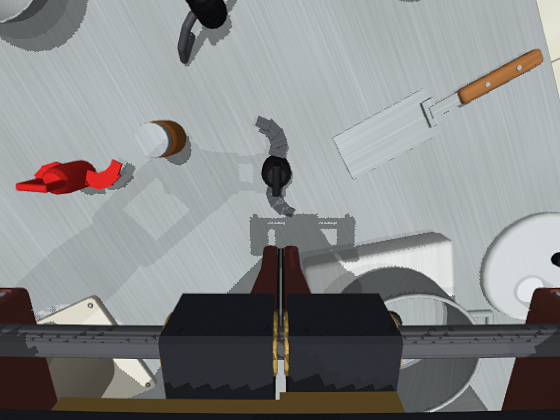

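```bash
python3 - <<'E'
from h import *
s=cv2.imread('pics/s5.png');s0=cv2.imread('pics/side0.png')
A=cv2.resize(s[160:250,250:340],None,fx=4.4,fy=4.4);B=cv2.resize(s0[160:250,250:340],None,fx=4.4,fy=4.4)
cv2.imwrite('pics/cmp.png',np.hstack([B,A]))
t=get_image('top')[:,:,::-1];cv2.imwrite('pics/t5.png',t);t0=cv2.imread('pics/top0.png')
cv2.imwrite('pics/cmpt.png',np.hstack([cv2.resize(x[165:245,215:305],None,fx=4.4,fy=4.4) for x in (t0,t)]))
E
```

```text
(no output)
```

View pics/cmp.png

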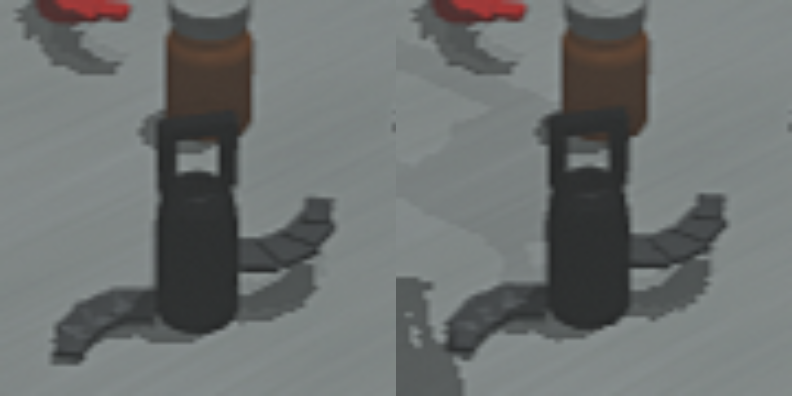

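View pics/cmpt.png

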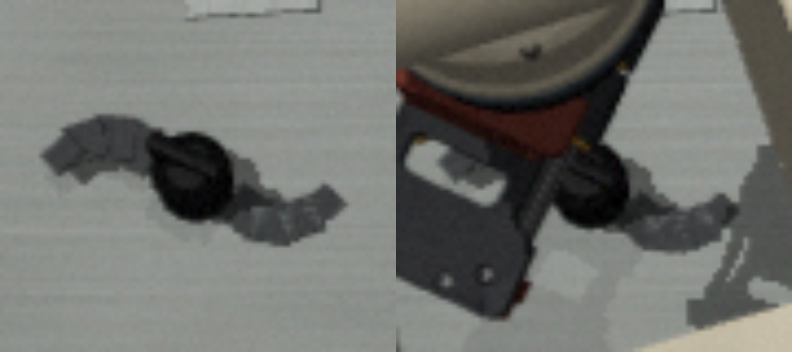

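```bash
python3 - <<'E'
from h import *
S=cam('side');T=cam('top')
print('now tcp',proj(S,[[498.3,168.6,326.4]]),'s3 crop',(proj(S,[[511.9,173.9,98.6]])-[220,90])*4)
print('loop pred side',proj(S,[[502,171,120],[502,171,0]]),proj(T,[[502,171,120],[502,171,0]]))
s=cv2.imread('pics/s5.png');crop(s,240,0,340,100,6,'pics/s5a.png')
d=np.load('w3.npz')
E
python3 st.py
```

```text
now tcp [[292.04404319  96.21055686]] s3 crop [[312.88498591 424.51489953]]
loop pred side [[294.31553824 186.4017198 ]
 [294.31685173 229.69968976]] [[256.6254119  198.91075373]
 [259.31949706 205.64787488]]
11.35 [498.09017126 168.56890088 325.64764233] z [ 0.02030895  0.01003511 -0.99974339] xang -25.283878001832935 f [-0.28743979  0.27417028  0.1479041 ] w 0.5968014499152312 q [0.30140049 0.12826179 1.71553623 0.00371476 1.27542209 0.74152085] qv 0.004622388960166441
```

View pics/s5a.png

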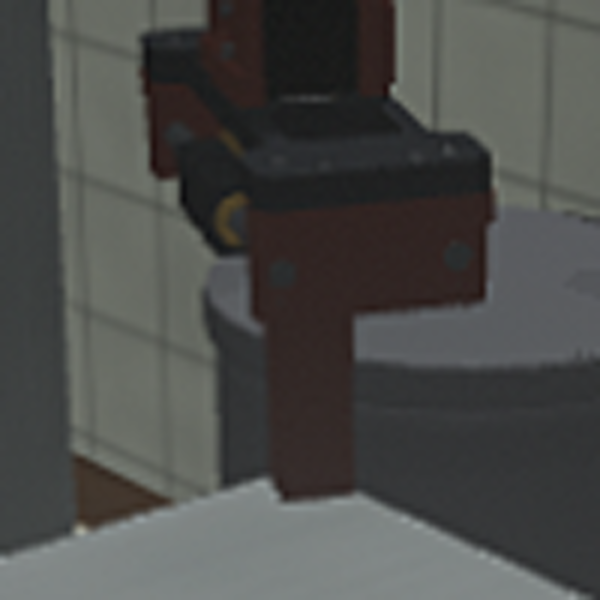

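```bash
python3 - <<'E'
from h import *
S=cam('side')
M=R.from_rotvec([-3.049,.683,-.03]).as_matrix();t=np.array([511.9,173.9,98.6])
for dx in (44,57):
  for dy in (-10,10): print(dx,dy,(proj(S,[t+M@np.array([dx,dy,0])])-[220,90])*4)
M=R.from_rotvec([-3.051,.684,-.03]).as_matrix();t=np.array([498.3,168.6,326.4])
for dx in (0,13):
  for dy in (-10,10): print(dx,dy,(proj(S,[t+M@np.array([dx,dy,0])])-[240,0])*6)
d=np.load('w3.npz');print(M)
# wrist: spot known scene point check: jar, nose
W=cam('wrist',dict(ee_pos=t,orientation=np.array([-3.051,.684,-.03])));print(proj(W,[[502,171,120],t]))
E
```

```text
44 -10 [[351.43060009 467.82427094]]
44 10 [[314.29398307 473.73645838]]
57 -10 [[357.79920414 482.07260651]]
57 10 [[320.29019031 488.09226005]]
0 -10 [[342.90122621 573.62461589]]
0 10 [[281.5196236  580.92849726]]
13 -10 [[352.67394067 589.15119476]]
13 10 [[290.59356807 596.59030731]]
[[ 0.90411916 -0.42671671  0.02194085]
 [-0.42699908 -0.90419496  0.01016125]
 [ 0.01550283 -0.01855571 -0.99970763]]
[[279.54788003 179.48607904]
 [279.9903795  242.29035064]]
```

View pics/t5.png

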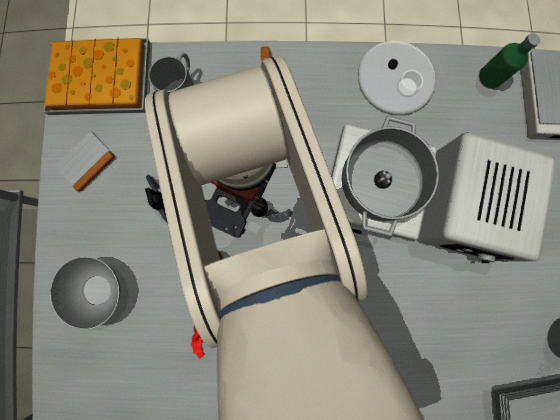

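```bash
python3 - <<'E'
from h import *
w=cv2.imread('pics/w2.png');crop(w,320,0,560,180,3.3,'pics/w2sp.png')
t=cv2.imread('pics/top0.png');crop(t,230,30,310,180,4,'pics/tsp.png')
print(proj(cam('top'),[[498.3,168.6,326.4],[498.3,168.6,361.4]]))
E
```

```text
[[251.23381939 184.07265802]
 [249.74026434 180.2611879 ]]
```

View pics/w2sp.png

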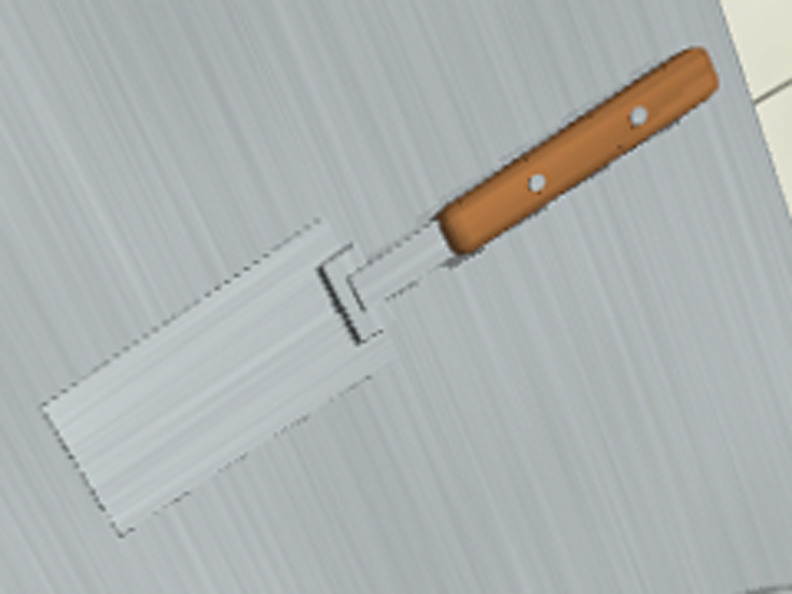

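View pics/tsp.png

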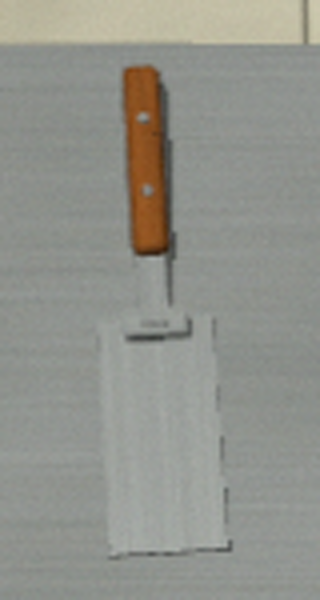

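```bash
python3 - <<'E'
from h import *
from scipy.optimize import least_squares
T=cam('top');d=dict(np.load('w2.npz'));W=cam('wrist',d)
g=lambda u,v,x0,y0,f:((u+.5)/f-.5+x0,(v+.5)/f-.5+y0)
tp=[g(*p,230,30,4) for p in [(110,556),(229,548),(142.5,117),(147,189)]]
wp=[g(*p,320,0,3.3) for p in [(122,536),(42,407),(639,117),(537,183)]]
z=[1,1,20,20]
X=np.array([onz(T,u,h) for u,h in zip(tp,z)]);Y=np.array([onz(W,u,h) for u,h in zip(wp,z)])
print(X);print(Y)
D=lambda A:[np.linalg.norm(A[i]-A[j]) for i,j in ((0,1),(2,3),(0,2),(1,3))]
print(D(X),D(Y))
# add loop top, jar top
X2=np.vstack([X,[[502,171,120]]]);wp2=np.array(wp+[g(340,404,255,135,12)])
def f(p): 
    e=dict(ee_pos=d['ee_pos']+p[:3],orientation=(R.from_rotvec(p[3:])*R.from_rotvec(d['orientation'])).as_rotvec())
    return (proj(cam('wrist',e),X2)-wp2).ravel()
r=least_squares(f,np.zeros(6));print(r.x,r.fun)
E
```

```text
[[595.88956684 177.00311203   1.        ]
 [600.99115737 102.02647882   1.        ]
 [882.47000343 157.40193689  20.        ]
 [832.51297752 154.19807742  20.        ]]
[[602.77172864 100.38811876   1.        ]
 [597.50169626 176.20102371   1.        ]
 [884.40661205 155.3098612   20.        ]
 [834.06926864 152.496548    20.        ]]
[np.float64(75.14999503041761), np.float64(50.059655946105366), np.float64(287.8776696769881), np.float64(238.0865995924409)] [np.float64(75.99585382042874), np.float64(50.41589901308138), np.float64(287.5684359340665), np.float64(238.5102062179506)]
[ 1.55706850e+02  6.34825369e+01  1.09811617e+02 -1.06754509e-01
  3.86265839e-01 -6.45684535e-02] [-19.45343942 -40.63528089  26.94203921  29.26356576  -1.09432882
   1.54913139  -5.53165218   3.85318086   1.37495193   5.19735853]
```

```bash
python3 - <<'E'
from h import *
w=cv2.imread('pics/w5.png');crop(w,200,190,360,300,4.5,'pics/w5a.png')
K,k1,_,_=cam('top');c=camera_params('wrist');Tc=np.linalg.inv(c['T_tool_cam'])
for z in (0,-35):
  P=[[x,y,z] for x in (-13.5,0,13.5) for y in (-10,10)]
  print(z,cv2.projectPoints(np.array(P,float),cv2.Rodrigues(Tc[:3,:3])[0],Tc[:3,3],c['K'],dist(c['k1']))[0][:,0])
E
```

```text
0 [[258.53185741 227.45618877]
 [259.09085373 256.62543505]
 [280.01139136 227.49561843]
 [279.96999259 256.66773999]
 [301.49163497 227.53081955]
 [300.84980789 256.69880545]]
-35 [[254.22232103 249.80661348]
 [255.04250771 283.72273427]
 [279.90978346 249.85889371]
 [279.86413093 283.77959714]
 [305.59834635 249.89672382]
 [304.68678915 283.81099597]]
```

View pics/w5a.png

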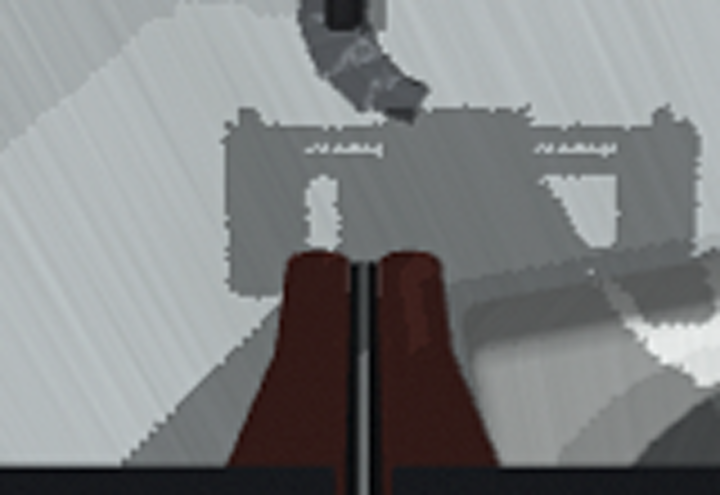

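```bash
python3 - <<'E'
from h import *
S=cam('side')
M=R.from_rotvec([-3.051,.684,-.03]).as_matrix();t=np.array([498.3,168.6,326.4])
for z in (0,-25,-30,-35,-40): print(z,(proj(S,[t+M@np.array([13,y,z]) for y in(-10,10)])-[240,0]+.5)*6)
M=R.from_rotvec([-3.049,.683,-.03]).as_matrix();t=np.array([511.9,173.9,98.6])
for z in (0,-25,-30,-35,-40): print(z,(proj(S,[t+M@np.array([55,y,z]) for y in(-10,10)])-[220,90]+.5)*4)
E
```

```text
0 [[355.67394067 592.15119476]
 [293.59356807 599.59030731]]
-25 [[354.23707887 516.69558863]
 [291.19682035 523.97223554]]
-30 [[353.94257035 501.33775704]
 [290.70779262 508.58002915]]
-35 [[353.64562689 485.88980523]
 [290.21548089 493.09705634]]
-40 [[353.34622387 470.3512144 ]
 [289.71986007 477.52279004]]
0 [[358.81078221 481.86104592]
 [321.3595087  487.86394807]]
-25 [[358.54304933 442.46445948]
 [320.53061419 448.43196581]]
-30 [[358.48742662 434.4436636 ]
 [320.36109244 440.40334941]]
-35 [[358.43109074 426.37489811]
 [320.19029527 432.32650725]]
-40 [[358.37403237 418.25781123]
 [320.0182105  424.20108357]]
```

The side and wrist views both put the real fingertips about 33 mm short of the reported TCP, so I closed just above the loop. I'll allow for that offset, reopen and retry.

Emit:
arm_command --increments '[[[0.1,0,1],0],[[0.1,-0.1,1],0],[[0.1,-0.1,1],0],[[0,0,1],0],[[0,0,1],0],[[0,0,1],0],[[0,0,1],0],[[0,0,1],0],[[0,0,1],0],[[0,0,1],0],[[0,0,1],0],[[0,0,1],0],[[0,0,1],0],[[0,0,1],0],[[0,0,1],0],[[0,0,0],0],[[0,0,0],0]]' --gripper 1

```text
t: 13.05
ee_pos: [502.5, 169.9, 157.9]
orientation: [-3.055, 0.685, -0.017]
ft_force: [0.2, 0.3, 0.3]
width: 87.6
```

```bash
python3 - <<'E'
from h import *
o=get_obs();np.savez('w6.npz',ee_pos=o['ee_pos'],orientation=o['orientation'])
w=get_image('wrist')[:,:,::-1];cv2.imwrite('pics/w6.png',w);crop(w,240,150,320,270,6,'pics/w6a.png')
E
python3 st.py 502 171 54
```

```text
13.1 [502.45852628 169.87055079 157.96716292] z [ 0.01302732  0.00771791 -0.99988535] xang -25.281451460036013 f [-0.59636     0.11043635  0.44676285] w 88.0648412018434 q [0.30133114 0.32376994 1.87723519 0.00438444 0.92586056 0.73991261] qv 0.009737865473161803
delta cm [-0.17790027  0.04784502 10.39579872]
```

View pics/w6a.png

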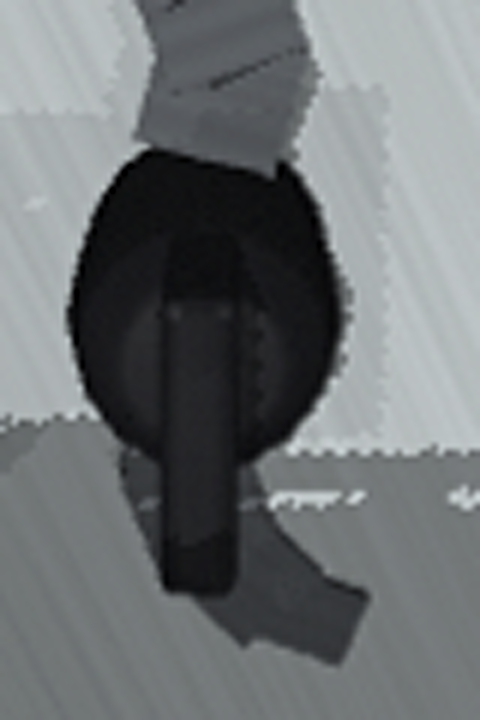

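```bash
python3 - <<'E'
from h import *
d=np.load('w6.npz');W=cam('wrist',d)
g=lambda u,v,x0=240,y0=150,f=6:((u+.5)/f-.5+x0,(v+.5)/f-.5+y0)
a=onz(W,g(201,298),120);b=onz(W,g(201,591),120)
print(a,b,(a+b)/2,np.linalg.norm(a-b),np.degrees(np.arctan2(*(a-b)[1::-1])))
M=R.from_rotvec(d['orientation']).as_matrix()
c=(a+b)/2; c[2]=54
print('tool delta',M.T@(c-d['ee_pos']))
E
```

```text
[506.20305921 189.0303089  120.        ] [489.59262817 154.27734902 120.        ] [497.89784369 171.65382896 120.        ] 38.51849736713237 64.45419171124972
tool delta [ -5.79626308   1.70952783 103.85530819]
```

Emit:
arm_command --increments '[[[-0.2,0.1,1],0],[[-0.2,0.1,1],0],[[-0.1,0,1],0],[[0,0,1],0],[[0,0,1],0],[[0,0,1],0],[[0,0,1],0],[[0,0,0.5],0],[[0,0,0],0],[[0,0,0],0]]'

```text
t: 14.1
ee_pos: [498.0, 171.0, 76.3]
orientation: [-3.055, 0.685, -0.018]
ft_force: [-0.5, 0.5, 0.1]
width: 88.1
```

```bash
python3 st.py 498 171.6 54; python3 - <<'E'
from h import *
s=get_image('side')[:,:,::-1];crop(s,220,90,380,250,4,'pics/s7.png')
E
```

```text
14.1 [497.99041763 171.01018046  76.27011927] z [ 0.01345729  0.00786918 -0.99987848] xang -25.279297730249812 f [-0.52678609  0.47284127  0.06111496] w 88.06130916993176 q [0.30595272 0.44544375 1.93440668 0.00508079 0.74654543 0.74339976] qv 0.0059303350729917785
delta cm [-0.04393728 -0.02509781  2.22721834]
```

View pics/s7.png

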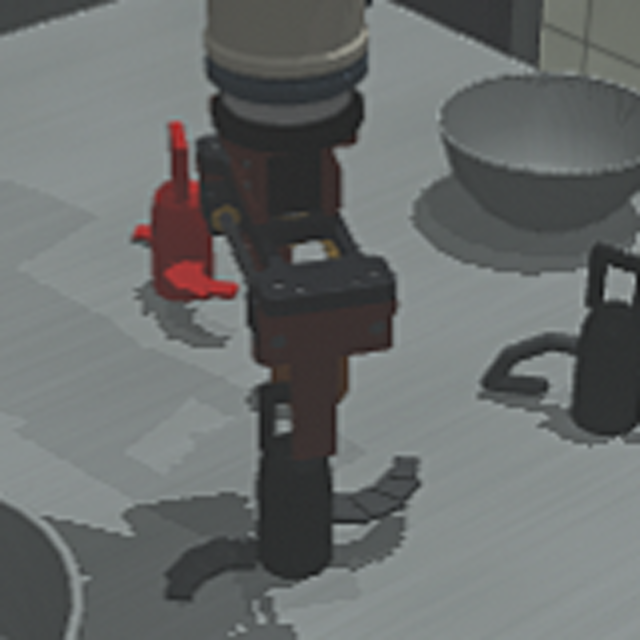

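Emit:
arm_command --increments '[[[0,0,0.7],0],[[0,0,0.7],0],[[0,0,0.6],0],[[0,0,0],0],[[0,0,0],0]]'

```text
t: 14.65
ee_pos: [499.1, 171.4, 55.6]
orientation: [-3.054, 0.685, -0.021]
ft_force: [0.2, 0.1, 0.5]
width: 87.4
```

```bash
python3 st.py 498 171.6 54; python3 - <<'E'
from h import *
o=get_obs()
s=get_image('side')[:,:,::-1];cr=s[90:250,220:380];crop(s,220,90,380,250,4,'pics/s8.png')
S=cam('side');M=R.from_rotvec(o['orientation']).as_matrix();t=o['ee_pos']
for z in (0,-25,-30,-35,-40): print(z,(proj(S,[t+M@np.array([55,y,z]) for y in(-10,10)])-[220,90]+.5)*4)
E
```

```text
14.65 [499.1470051  171.42856973  55.5503651 ] z [ 0.01562287  0.00856056 -0.99984131] xang -25.284862239157253 f [0.24940354 0.09369791 0.49805307] w 87.4368950836375 q [0.30604514 0.4815262  1.94150641 0.00535738 0.70109    0.74321018] qv 0.009315443952714681
delta cm [-0.11265106  0.03570434  0.15336671]
0 [[338.40158684 537.13419718]
 [302.08137114 542.91153749]]
-25 [[338.19910717 499.90334369]
 [301.34598725 505.65093779]]
-30 [[338.1570771  492.32575725]
 [301.19580461 498.06675053]]
-35 [[338.11452044 484.70361354]
 [301.04456491 490.43778096]]
-40 [[338.07143048 477.03658567]
 [300.89225859 482.76369875]]
```

View pics/s8.png

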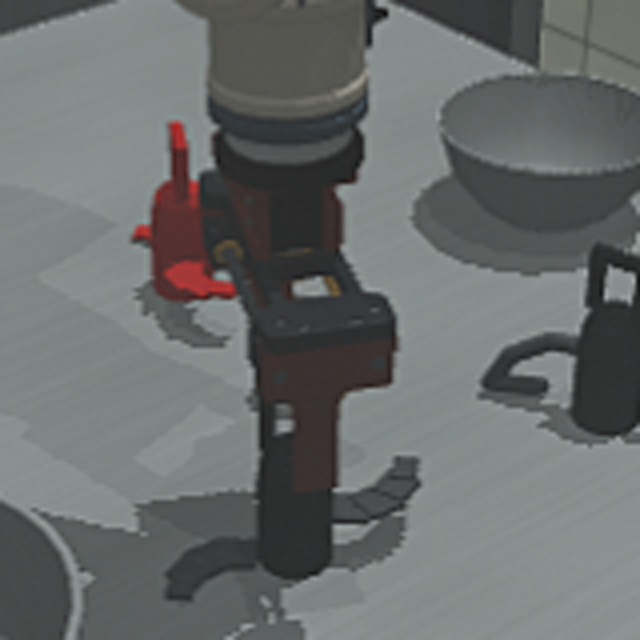

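Emit:
arm_command --increments '[[[0,0,0],0],[[0,0,0],0],[[0,0,0],0],[[0,0,0],0],[[0,0,0],0],[[0,0,0],0],[[0,0,0],0],[[0,0,0],0],[[0,0,0],0],[[0,0,0],0],[[0,0,0],0],[[0,0,0],0],[[0,0,0],0]]' --gripper 0

```text
t: 16.0
ee_pos: [499.3, 171.5, 56.2]
orientation: [-3.053, 0.685, -0.022]
ft_force: [-0.3, 0.4, -0.5]
width: 9.8
```

Emit:
arm_command --increments '[[[0,0,-0.5],0],[[0,0,-1],0],[[0,0,-1],0],[[0,0,-1],0]]'

```text
t: 16.4
ee_pos: [496.7, 170.6, 91.8]
orientation: [-3.056, 0.685, -0.015]
ft_force: [-0.3, 0.8, -3.0]
width: 9.6
```

```bash
python3 st.py 558 -123.4 300; python3 - <<'E'
from h import *
s=get_image('side')[:,:,::-1];crop(s,220,60,380,250,3,'pics/s9.png')
E
```

```text
16.4 [496.74089158 170.55233341  91.83191831] z [ 0.01170511  0.00730149 -0.99990483] xang -25.27510371973046 f [-0.27491802  0.79079569 -2.97455703] w 9.615916298603098 q [0.30584588 0.41867493 1.92869963 0.00488463 0.7808632  0.74348971] qv 0.23199841912238525
delta cm [ 18.2451481   23.72410682 -20.95775168]
```

View pics/s9.png

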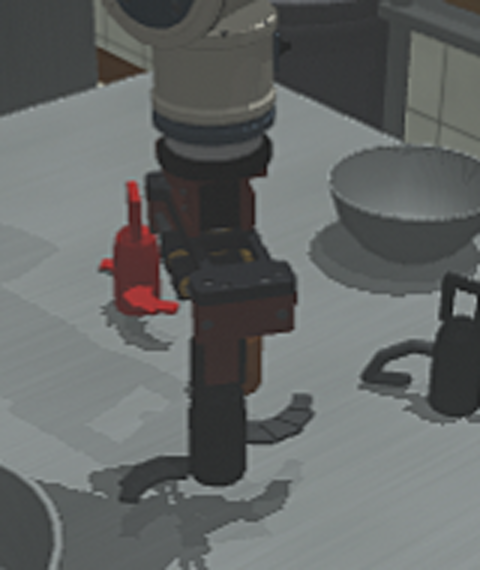

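Emit:
arm_command --increments '[[[0,0,-1.5],0],[[0,0,-1.5],0],[[0,0,-1.5],0],[[0,0,-1.5],0],[[0,0,-1.5],0],[[0,0,-1.5],0],[[0,0,-1.5],0],[[0,0,-1.5],0],[[0,0,-1.5],0],[[0,0,-1.5],0],[[0,0,0],8],[[0,0,0],8],[[0,0,0],8],[[0,0,0],8],[[0,0,0],7],[[0,0,0],0],[[0,0,0],0]]'

```text
t: 18.15
ee_pos: [493.3, 168.8, 259.0]
orientation: [-2.622, 1.69, -0.022]
ft_force: [-0.2, 0.3, -3.0]
width: 9.9
```

```bash
python3 st.py 558 -123.4 260; python3 - <<'E'
from h import *
s=get_image('side')[:,:,::-1];crop(s,200,0,360,250,3,'pics/s10.png')
E
```

```text
18.15 [493.31688007 168.77614635 258.95794433] z [ 0.02352148  0.01090611 -0.99966384] xang -65.60323123524259 f [-0.21954076  0.26450476 -3.03890057] w 9.86159903004151 q [0.30463259 0.1799209  1.80877365 0.00370775 1.12718809 1.44807947] qv 0.00991272290029654
delta cm [29.28041776  6.17274602 -0.27067667]
```

View pics/s10.png

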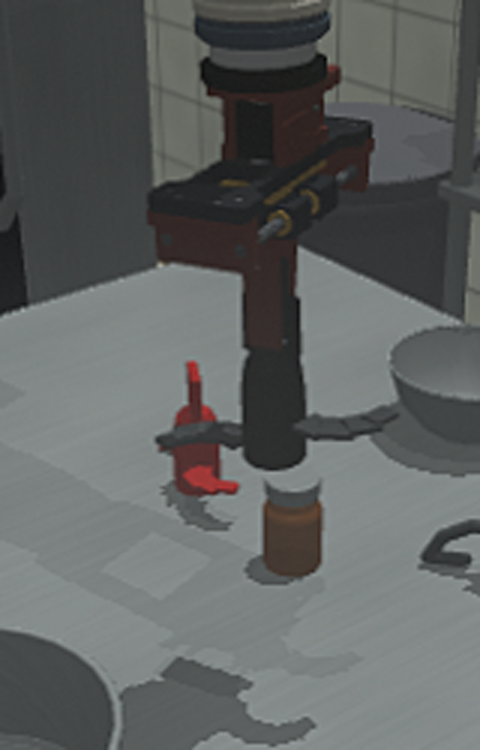

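Emit:
arm_command --increments '[[[1.5,0.3,0],0],[[2.8,0.6,0],0],[[2.8,0.6,0],0],[[2.8,0.6,0],0],[[2.8,0.6,0],0],[[2.8,0.6,0],0],[[2.8,0.6,0],0],[[2.8,0.6,0],0],[[2.8,0.6,0],0],[[2.8,0.6,0],0],[[1.5,0.3,0],0],[[0,0,0],0],[[0,0,0],0],[[0,0,0],0]]'

```text
t: 19.6
ee_pos: [560.4, -120.6, 257.6]
orientation: [-2.649, 1.645, -0.021]
ft_force: [-0.8, 1.1, -3.7]
width: 9.5
```

```bash
python3 st.py 558 -123.4 260
```

```text
19.6 [ 560.41696244 -120.60985356  257.55270193] z [ 0.02347184  0.01273308 -0.99964341] xang -63.68654627828796 f [-0.82474523  1.10194602 -3.67180967] w 9.467563850035164 q [-0.24342844  0.2669797   1.69893477  0.01968537  1.15603442  0.86036904] qv 0.010657526513268137
delta cm [ 0.14271718  0.33367891 -0.25386831]
```

```bash
cat > foot.py <<'E'
from h import *
o=get_obs();M=R.from_rotvec(o['orientation']).as_matrix()
Mg=R.from_rotvec([-3.053,.685,-.022]).as_matrix()
dg=Mg.T@np.array([0,0,-1.])   # rotor down in tool
# rotor axis passes tool (0,0.3,-52)
a=np.array([0,0.3,-52.]); f=a+dg*108
F=o['ee_pos']+M@f; D=M@dg; N=np.array([558,-123.4])
print('t',o['t'],'foot',F,'rot tilt',D[:2],'yaw',np.degrees(np.arctan2(M[1,0],M[0,0])),'f',o['ft_force'],'mom',o['moment'],'w',o['width'])
print('move cm', M.T@np.array([N[0]-F[0],N[1]-F[1],0])/10)
E
python3 foot.py; python3 - <<'E'
from h import *
t=get_image('top')[:,:,::-1];crop(t,320,90,460,250,3.5,'pics/t11.png')
s=get_image('side')[:,:,::-1];crop(s,100,90,280,330,3,'pics/s11.png')
E
```

```text
t 19.6 foot [ 559.44864098 -119.70524089  201.54078603] rot tilt [0.00482442 0.01573762] yaw -63.68654627828796 f [-0.82474523  1.10194602 -3.67180967] mom [-0.01728023  0.00598995  0.02465804] w 9.467563850035164
move cm [ 0.26697595  0.29352378 -0.00810479]
```

View pics/t11.png

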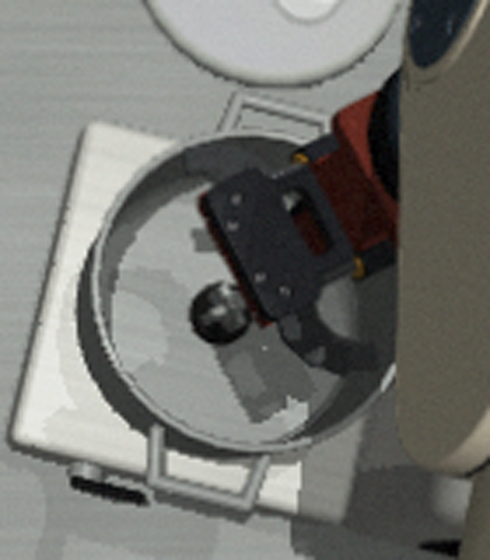

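View pics/s11.png

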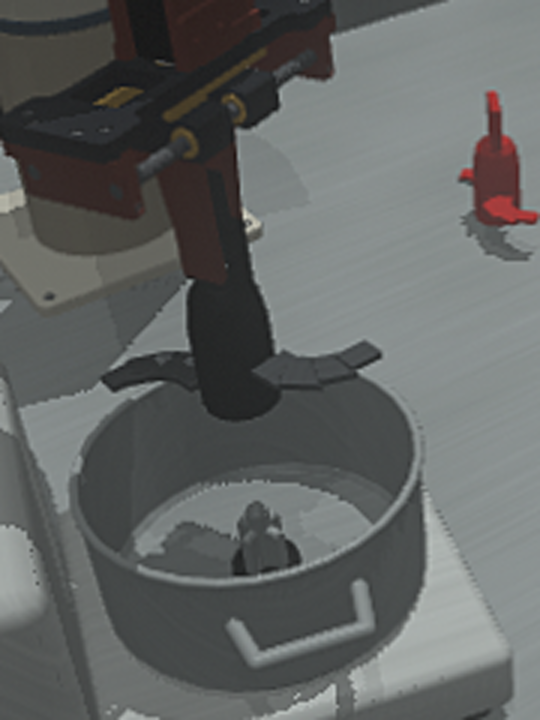

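```bash
python3 - <<'E'
from h import *
S=cam('side');T=cam('top')
q=lambda P:(proj(S,P)-[100,90]+.5)*3-.5
th=np.linspace(0,2*np.pi,40)
I=cv2.imread('pics/s11.png')
def circ(c,z,r,col): cv2.polylines(I,[q(np.c_[c[0]+r*np.cos(th),c[1]+r*np.sin(th),0*th+z]).astype(np.int32)],True,col,1)
circ((559.4,-119.7),201.5,22,(0,255,0));circ((558,-123.4),114,7,(0,255,255));circ((558,-123.4),75,21,(0,0,255));circ((558,-123.4),158,98,(255,0,0))
cv2.imwrite('pics/s11o.png',I)
t=cv2.imread('pics/top0.png');I=cv2.resize(t[110:250,325:455],None,fx=4.5,fy=4.5)
for c,z,r,col in (((558,-123.4),114,7,(0,255,255)),((558,-123.4),75,21,(0,0,255)),((558,-123.4),158,98,(255,0,0))):
    cv2.polylines(I,[((proj(T,np.c_[c[0]+r*np.cos(th),c[1]+r*np.sin(th),0*th+z])-[325,110]+.5)*4.5-.5).astype(np.int32)],True,col,1)
cv2.imwrite('pics/t0o.png',I)
E
```

```text
(no output)
```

View pics/s11o.png

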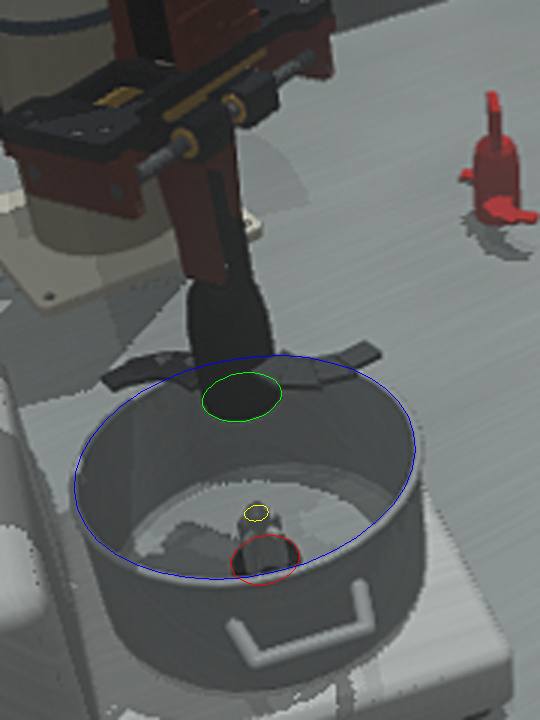

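View pics/t0o.png

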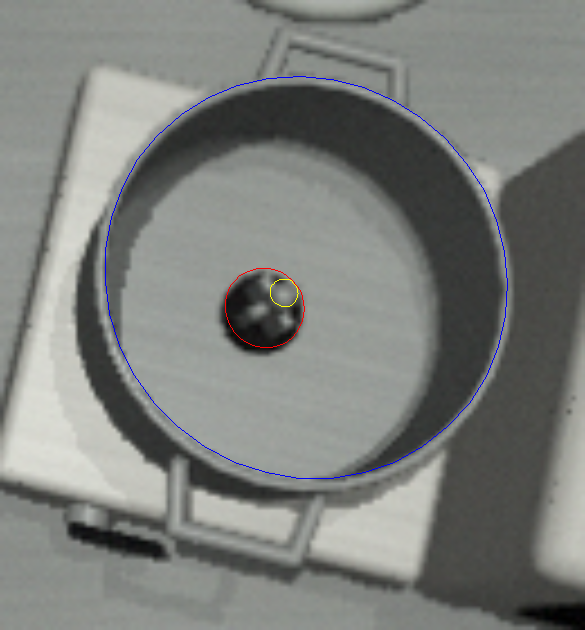

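Emit:
arm_command --increments '[[[0.12,0.14,0],1.3],[[0.12,0.14,0],0],[[0,0,0.8],0],[[0,0,0.8],0],[[0,0,0.8],0],[[0,0,0.8],0],[[0,0,0.8],0],[[0,0,0.8],0],[[0,0,0.5],0],[[0,0,0],0],[[0,0,0],0],[[0,0,0],0]]'

```text
t: 20.9
ee_pos: [559.4, -121.1, 198.8]
orientation: [-2.631, 1.674, -0.017]
ft_force: [0.3, -0.3, -3.6]
width: 9.7
```

```bash
python3 foot.py
```

```text
t 20.9 foot [ 558.33565258 -120.08048818  142.75570499] rot tilt [0.00294246 0.01691299] yaw -64.91133832137201 f [ 0.33093174 -0.26328251 -3.64033732] mom [-0.03950346 -0.02906809 -0.05953567] w 9.713892698223322
move cm [ 0.28639876  0.17107557 -0.00520716]
```

Emit:
arm_command --increments '[[[0.28,0.15,0.5],0],[[0,0,0.5],0],[[0,0,0.3],0],[[0,0,0],0],[[0,0,0],0]]'

```text
t: 21.4
ee_pos: [560.1, -124.6, 185.5]
orientation: [-2.631, 1.674, -0.02]
ft_force: [0.6, -0.2, -4.0]
width: 9.8
```

```bash
python3 foot.py;python3 - <<'E'
from h import *
s=get_image('side')[:,:,::-1];crop(s,100,150,260,330,4,'pics/s12.png')
E
```

```text
t 21.4 foot [ 559.15564505 -123.66799752  129.46341999] rot tilt [0.00472847 0.01643392] yaw -64.92136381750984 f [ 0.58902241 -0.2373938  -4.0228202 ] mom [-0.0615878   0.01058895  0.06824674] w 9.822579377177668
move cm [-0.07325649  0.09328114 -0.0023443 ]
```

View pics/s12.png

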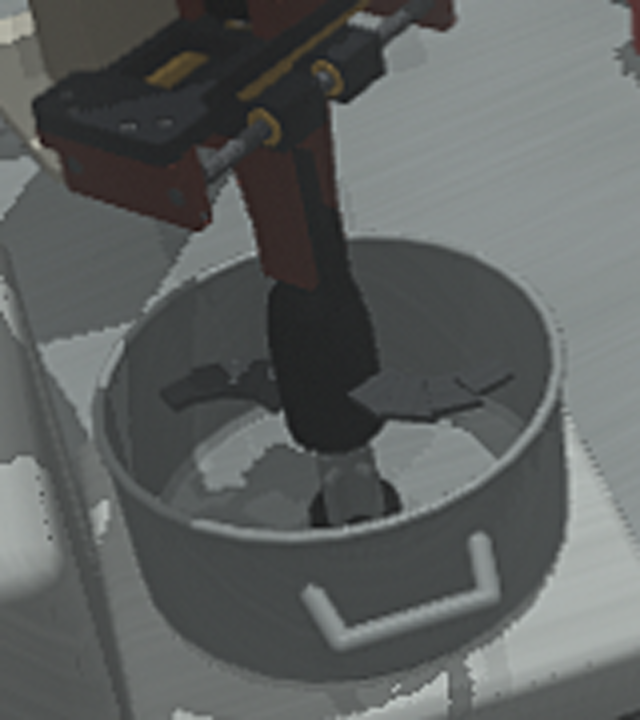

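```bash
python3 - <<'E'
from h import *
S=cam('side');print(S[2])
q=lambda P:(proj(S,P)-[100,150]+.5)*4-.5
th=np.linspace(0,2*np.pi,40)
I=cv2.imread('pics/s12.png');I=I[200:560,100:460].copy()
def circ(c,z,r,col): cv2.polylines(I,[(((q(np.c_[c[0]+r*np.cos(th),c[1]+r*np.sin(th),0*th+z])-[100,200]))).astype(np.int32)],True,col,1)
circ((559.15,-123.7),129.5,22,(0,255,0));circ((558,-123.4),105,15,(0,255,255));circ((558,-123.4),75,21,(0,0,255))
cv2.imwrite('pics/s12o.png',cv2.resize(I,None,fx=1.6,fy=1.6))
E
```

```text
[[ 0.60468454  0.79626507 -0.01784801]
 [ 0.45961805 -0.36716046 -0.80866832]
 [-0.65046742  0.48078596 -0.58799405]]
```

View pics/s12o.png

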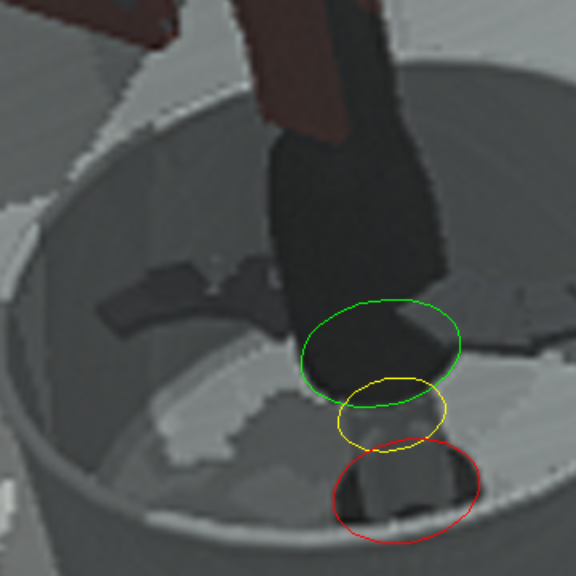

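Emit:
arm_command --increments '[[[-0.1,0.04,0.4],0],[[0,0,0.4],0],[[0,0,0.4],0],[[0,0,0.2],0],[[0,0,0],0]]'

```text
t: 21.95
ee_pos: [559.6, -123.5, 170.3]
orientation: [-2.631, 1.673, -0.02]
ft_force: [-0.6, 0.5, -3.5]
width: 9.9
```

```bash
python3 foot.py
```

```text
t 21.95 foot [ 558.59895293 -122.49840617  114.30037296] rot tilt [0.00469703 0.0164584 ] yaw -64.90994176031836 f [-0.58300186  0.52180164 -3.53061993] mom [-0.03655413  0.02101128  0.02712506] w 9.931886169972623
move cm [ 0.05625391  0.09243942 -0.00257127]
```

Emit:
arm_command --increments '[[[0,0,0.3],0],[[0,0,0.3],0],[[0,0,0.3],0],[[0,0,0],0]]'

```text
t: 22.35
ee_pos: [559.6, -123.3, 160.5]
orientation: [-2.631, 1.673, -0.019]
ft_force: [-0.4, 0.3, -3.6]
width: 9.7
```

```bash
python3 foot.py
```

```text
t 22.35 foot [ 558.57707647 -122.31314805  104.45611145] rot tilt [0.004156   0.01661403] yaw -64.90994224616098 f [-0.4455815   0.26350155 -3.63372267] mom [0.02423379 0.08087885 0.03321148] w 9.663665187175571
move cm [ 0.07395924  0.09831136 -0.00274793]
```

No contact yet, with the foot at about 104 mm. I'll keep going down gently.

Emit:
arm_command --increments '[[[0,0,0.3],0],[[0,0,0.3],0],[[0,0,0.3],0],[[0,0,0],0]]'

```text
t: 22.75
ee_pos: [559.5, -123.4, 150.6]
orientation: [-2.632, 1.673, -0.018]
ft_force: [-1.0, -0.6, -3.3]
width: 9.7
```

```bash
python3 foot.py
```

```text
t 22.75 foot [ 558.47171801 -122.40347725   94.61794375] rot tilt [0.00356887 0.0162479 ] yaw -64.89854949127272 f [-0.97802887 -0.60812933 -3.31287825] mom [-0.08272368  0.15334893  0.00650849] w 9.681412938849409
move cm [ 0.07022941  0.08495986 -0.00232529]
```

Emit:
arm_command --increments '[[[0,0,0.3],0],[[0,0,0.3],0],[[0,0,0.3],0],[[0,0,0.3],0],[[0,0,0.3],0],[[0,0,0],0]]'

```text
t: 23.35
ee_pos: [559.6, -123.2, 134.2]
orientation: [-2.632, 1.674, -0.018]
ft_force: [-0.3, -0.3, -4.8]
width: 9.8
```

```bash
python3 foot.py;python3 - <<'E'
from h import *
s=get_image('side')[:,:,::-1];crop(s,100,150,260,330,4,'pics/s13.png')
E
```

```text
t 23.35 foot [ 558.57998101 -122.26525769   78.14692373] rot tilt [0.0030083  0.01624648] yaw -64.89857549405771 f [-0.33518152 -0.2984985  -4.78150784] mom [-0.11475176  0.11325613  0.01057395] w 9.81104130173869
move cm [ 0.07815322  0.10062262 -0.00271002]
```

View pics/s13.png

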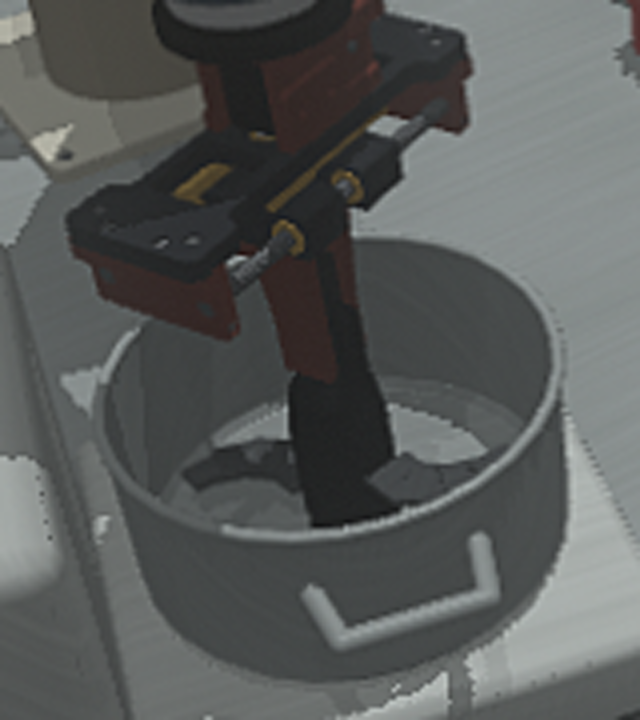

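Emit:
arm_command --increments '[[[0,0,0.3],0],[[0,0,0.3],0],[[0,0,0.3],0]]'

```text
t: 23.7
ee_pos: [560.9, -123.3, 126.8]
orientation: [-2.632, 1.673, -0.021]
ft_force: [-4.2, 0.6, 10.2]
width: 9.9
```

```bash
python3 foot.py
```

```text
t 23.7 foot [ 559.93831437 -122.37425735   70.74813156] rot tilt [0.00521636 0.01574437] yaw -64.89097399293368 f [-4.22713871  0.60264606 10.16067506] mom [0.00593373 0.95681674 0.11377744] w 9.924406761813803
move cm [ 0.01063036  0.21896241 -0.00587915]
```

Emit:
arm_command --increments '[[[-0.04,0.1,0.3],0],[[-0.02,0.05,0.3],0],[[0,0,0.3],0]]'

```text
t: 24.0
ee_pos: [562.5, -123.3, 124.8]
orientation: [-2.629, 1.671, -0.03]
ft_force: [-13.7, 2.9, 28.5]
width: 9.4
```

```bash
python3 foot.py
```

```text
t 24.0 foot [ 561.89608771 -122.38722357   68.8217614 ] rot tilt [0.01185907 0.01529168] yaw -64.88563654981095 f [-13.66910121   2.88972784  28.49752064] mom [0.51495234 2.17136769 0.1085876 ] w 9.374771223706261
move cm [-0.07365699  0.39554537 -0.01306375]
```

Emit:
arm_command --increments '[[[-0.07,0.2,0],0],[[-0.04,0.1,0.1],0],[[0,0,0.1],0]]'

```text
t: 24.3
ee_pos: [561.9, -123.2, 127.0]
orientation: [-2.626, 1.669, -0.039]
ft_force: [-3.6, 0.1, 4.8]
width: 9.6
```

```bash
python3 foot.py
```

```text
t 24.3 foot [ 561.67746075 -122.29991412   71.0280027 ] rot tilt [0.01870872 0.01510416] yaw -64.89953737224428 f [-3.61834971  0.13084515  4.8056003 ] mom [0.21697524 0.71318197 0.02197523] w 9.617086186589326
move cm [-0.05637963  0.37938825 -0.01499873]
```

Emit:
arm_command --increments '[[[-0.05,0.12,0.25],0],[[0,0,0.2],0]]'

```text
t: 24.5
ee_pos: [562.3, -123.2, 124.9]
orientation: [-2.624, 1.668, -0.044]
ft_force: [-6.9, 2.6, 17.8]
width: 9.2
```

```bash
python3 foot.py
```

```text
t 24.5 foot [ 562.35089684 -122.28759699   68.91549991] rot tilt [0.02244098 0.01482226] yaw -64.90342116733784 f [-6.90389206  2.60506883 17.82754097] mom [0.29959803 1.2564238  0.0510221 ] w 9.224529150252813
move cm [-0.08380062  0.44078282 -0.0191155 ]
```

```bash
python3 foot.py;python3 - <<'E'
from h import *
for i in range(4):
    s=get_image('side')[:,:,::-1];o=get_obs();print(o['t'],o['ee_pos'],o['ft_force'],o['width'])
crop(s,100,150,260,330,4,'pics/s14.png')
cv2.imwrite('pics/s14f.png',s)
E
```

```text
t 24.5 foot [ 562.35089684 -122.28759699   68.91549991] rot tilt [0.02244098 0.01482226] yaw -64.90342116733784 f [-6.90389206  2.60506883 17.82754097] mom [0.29959803 1.2564238  0.0510221 ] w 9.224529150252813
move cm [-0.08380062  0.44078282 -0.0191155 ]
24.55 [ 562.2268897  -123.15895471  124.96788023] [-5.88843369  1.56736161 12.29736729] 9.584255233113705
24.6 [ 562.14179702 -123.15689245  124.98945451] [-5.32929793  1.43185107 13.12702066] 9.37725383468479
24.65 [ 562.12199571 -123.15778439  124.98944535] [-5.98978805  2.52615986 12.40269851] 10.116773079130917
24.7 [ 562.12945518 -123.17647627  124.99344446] [-5.09963852  1.95401457 12.12513915] 9.66657121496466
```

View pics/s14.png

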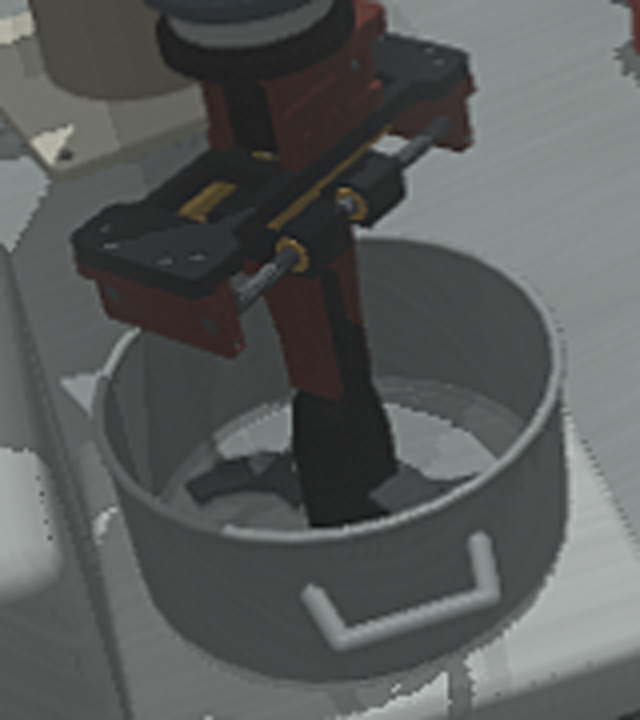

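View pics/s14f.png

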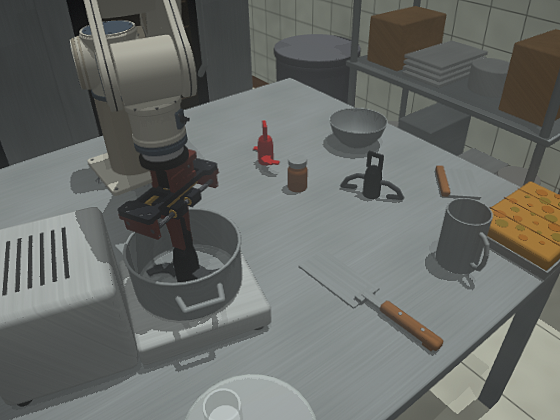

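```bash
python3 - <<'E'
from workcell import *
print(close_job())
o=get_obs();print(o['t'],o['ee_pos'],o['ft_force'],o['width'])
E
```

```text
the job is handed in; nothing more can be done
None
the job is handed in; nothing more can be done
```

The cutting rotor is on the spindle and pressed down, still gripped by its loop, and I handed the job in at 24.7 s. No verdict is reported, so the state below comes from my last checks before handing in.

- **Fit:** the splines went in without resistance. The rotor's foot works out at about 69 mm above the worktop, which is the home height.
- **Push and grip:** the wrist force held steady at about 12 N upward. With the rotor's weight, that is roughly 16 N on the seal, and pushing harder earlier showed a firm stop. The gripper was still closed on the loop, at about 9.7 mm.
- **Tilt and side load:** I put the rotor's tilt at about 0.03 rad, and about 5 N of sideways force remained.
- **Axis offset:** working from the tilted gripper, the foot comes out about 4.5 mm from the spindle axis. That disagrees with the bore, which leaves only about 1 mm of play. I trusted the bore and did not measure it any other way.
- **Surroundings:** the last side picture shows the kneader, spatula, jar and red look-alike where they were.

My first grasp missed. The cameras show the fingertips ending about 33 mm short of the reported TCP, so I closed on the top of the loop and nudged the rotor a few millimetres. I allowed for that offset and the second grasp held. The arm also leans by 1 to 2 degrees when lowered quickly, so I lowered it in small steps.

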